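# Shake bushes out evenly over an inspection tray

## Robot

A 7-joint arm with a two-finger parallel gripper is mounted at the origin on a cart in front of the work surface, level with it; the furniture and walls round the work are solid. World frame = base frame: x ahead of the robot, y to its left, z up, the work surface at z = 0. Lengths are in m, angles in rad, forces in N, time in s.
With the tool pointing down it reaches from about 0.35 to 0.9 m from the base axis. Payload 7.2 kg.
Tool frame: the origin (TCP) lies at the very end of the fingers, on their centre line; the grasp point (between the pads) lies 19 mm behind it; z points along the fingers, x is the direction in which the jaws open and shut, and the axes are right-handed (so a half turn about z gives the same grasp; the last joint's range is limited). The gripper opens to 85 mm and grips with 20 to 120 N. Pads are 22 mm wide; open, the fingers measure 114 mm over their backs; the gripper's body (76 mm by 85 mm) begins 54 mm behind the grasp point. The pads swing forward as they close: fully open they stand 13 mm farther back than shut.
Start: joints at [1.133, 0.411, -0.013, 1.596, 0.006, 1.134, -0.082], TCP at [0.226, -0.583, 0.231] pointing down, gripper open.
Joint ranges: [-2.95, 2.95], [-0.29, 1.99], [-1.47, 1.44], [0.14, 2.54], [-1.03, 4.17], [0.13, 1.85], [-2.86, 2.86]. Speed limits (rad/s): [2.39, 2.39, 3.01, 3.01, 3.14, 3.14, 3.14].

## Interface

Orientations are given as [roll, pitch, yaw] about the fixed x, y, z axes, in that order (R = Rz(yaw) Ry(pitch) Rx(roll)).
In Python, from cell import manip gives the robot as it stands. The module is installed in compiled form; this text tells all that it offers.
- The arm moves only by the shell command python3 -m creep 'ROWS'. ROWS is a JSON object of lists of equal length, an entry for each row: "grip": the closure, from 0 (fully open) to 1 (shut); "slide": the shift along the tool's x, y, z in mm, a list of three; "turn": the turn, a rotation vector about the tool's x, y, z in degrees, a list of three. In form: {"grip": [grip, ...], "slide": [[x, y, z], ...], "turn": [[rx, ry, rz], ...]}. A call has 1 to 8 rows; each row is the pose to reach, as a shift and turn from the pose measured when the call began, along the tool's axes at that moment; what a row does not reach only later rows make up. A row lasts 1/10 s, in which the tool goes at most 50 mm and 8.59 degrees, less where a joint would pass 70% of its speed; a pose out of reach is approached as far as the arm can. A call with a gripper value outside its range is refused whole. The fingers move at their own pace and stop on an object; the grip force is fixed at half the most. Time passes only in rows, so rows that repeat a pose let the fingers close. It gives the time, the measured TCP pose, the force and the opening at its end, in the units of the state.
- manip.read_state(): the state, without advancing time (a new reading comes with each control period).
- manip.snapshot(name): name is "side" or "top" or "wrist"; returns a dict with "pixels" (420x560x3 uint8, red, green, blue), "fov_y" (degrees; the focal length in pixels is half the picture's height over the tangent of half this angle, whatever the lens; pixels are square), "cx", "cy" (the principal point, pixels), "camera_from_world" (4x4, takes a point from world to camera coordinates). Camera axes: x right, y down, z forward; pixel columns grow to the right and rows downward; lengths in m; the calibration is good to about 2 mm. A picture is of the moment at which its call begins. There is no depth.
- manip.hand_in(): hands the job in, once; it reports no verdict.
The state is a dict: "time_s": time; "joint_positions": joint angles; "joint_velocities": joint speeds; "joint_torque": joint torques, N m; "ee_pos": TCP position; "tool_rot": TCP orientation; "force": force on the tool from outside, world axes, zero at the start; "moment": the same for the moment, N m; "gripper_width": finger opening in m.
Only numpy, scipy, OpenCV 4.12 (cv2) and the standard library are available. Lean on these libraries where they do the work, as an engineer would, in place of code of your own. Each camera call takes 0.05 s, during which the arm holds its last target.

## Task

Take the covered shaker off its sloping rest with all eight brass bushes still in it and, from just above the divided inspection tray, tip and shake it so that the bushes come out spread evenly: at least two in each of the three compartments, none left over or beside the tray. Do not touch the bushes with the gripper and leave the tray and the other things where they are; finally seat the empty shaker back on its rest as it was and let go.

Things in the scene. Friction and masses are not known exactly. Their poses are not given: they have to be found in the camera images.
- shaker: loose grey covered chute with a clear roof, 126 mm long (x), 38 mm wide (y), 28 mm high (z), about 0.16 kg empty; inside 32 mm wide, 22 mm high; closed at its +x end, open at its -x end. Origin at the centre of its underside
- shaker_mid (a point): centre of the shaker (mid-length, half-way up); axes as shaker. Grip it here across its ribbed flat sides, 38 mm apart
- shaker_mouth (a point): middle of the floor edge of the shaker's open mouth (-x end, underside); axes as shaker. Across the floor here stands a sill 3.5 mm high. Tipped slowly, the bushes stay behind it to 45 degrees or so, then many come at once. Tipped 25 to 40 degrees and shaken 10-20 mm along its length, one to three come at a time; the last few need rocking back level and tipping to 55-60. Friction varies: count
- rest: fixed rest: base plate 140 x 52 mm and a bed 30 mm wide that slopes down along its +x by 0.36 rad, 50 mm above the worktop in the middle, with a stop 14 mm high at its low end and two cheeks 8 mm high, 43 mm apart, beside the last 26 mm. Origin at the centre of its underside. The shaker lies on the bed, closed end down against the stop, mouth up at the -x end
- rest_seat (a point): point fixed to the rest where shaker_mid lies when the shaker is seated; axes as rest (level)
- rest_bed (a point): middle of the rest's bed surface; its axes are sloped with the bed, as those of the seated shaker
- sort_tray: loose aluminium tray, 0.7 kg, 96 mm (x) by 192 mm (y), 28 mm high, walls and floor 3 mm, open on top; two dividers of full height make three equal compartments in a row along its y, their centres at y = -63, 0 and +63 mm, each 60 mm (y) by 90 mm (x) inside. Origin at the centre of its underside
- bush_0: loose brass bush, one of eight alike: a chunky round barrel with a shallow waist, 12 mm diameter, 18 mm long, 12 g. Origin at its centre, its z axis along the barrel. Starts lying in the shaker
- bush_1: loose brass bush, one of eight alike: a chunky round barrel with a shallow waist, 12 mm diameter, 18 mm long, 12 g. Origin at its centre, its z axis along the barrel. Starts lying in the shaker
- bush_2: loose brass bush, one of eight alike: a chunky round barrel with a shallow waist, 12 mm diameter, 18 mm long, 12 g. Origin at its centre, its z axis along the barrel. Starts lying in the shaker
- bush_3: loose brass bush, one of eight alike: a chunky round barrel with a shallow waist, 12 mm diameter, 18 mm long, 12 g. Origin at its centre, its z axis along the barrel. Starts lying in the shaker
- bush_4: loose brass bush, one of eight alike: a chunky round barrel with a shallow waist, 12 mm diameter, 18 mm long, 12 g. Origin at its centre, its z axis along the barrel. Starts lying in the shaker
- bush_5: loose brass bush, one of eight alike: a chunky round barrel with a shallow waist, 12 mm diameter, 18 mm long, 12 g. Origin at its centre, its z axis along the barrel. Starts lying in the shaker
- bush_6: loose brass bush, one of eight alike: a chunky round barrel with a shallow waist, 12 mm diameter, 18 mm long, 12 g. Origin at its centre, its z axis along the barrel. Starts lying in the shaker
- bush_7: loose brass bush, one of eight alike: a chunky round barrel with a shallow waist, 12 mm diameter, 18 mm long, 12 g. Origin at its centre, its z axis along the barrel. Starts lying in the shaker
- magnet_base: bystander, to be left where it is: black magnetic base with a round switch, 48 x 50 x 51 mm, origin at the centre of its underside
- turned_flange: bystander, to be left where it is: turned flange with a hub, 57 mm across, 24 mm high, origin at the centre of its underside
Things that resemble listed ones, but are neither listed nor needed, are in the scene too. There is more than one size of the shaker; the job needs the largest.

How it is judged:
On the way:
1. the shaker is lifted clear of its rest with all eight bushes in it (distance between shaker_mid and rest_seat above 0.05 m and x of bush_0 in the frame of shaker_mid between -0.068 and 0.066 m and y of bush_0 in the frame of shaker_mid between -0.022 and 0.022 m and z of bush_0 in the frame of shaker_mid between -0.016 and 0.018 m and x of bush_1 in the frame of shaker_mid between -0.068 and 0.066 m and y of bush_1 in the frame of shaker_mid between -0.022 and 0.022 m and z of bush_1 in the frame of shaker_mid between -0.016 and 0.018 m and x of bush_2 in the frame of shaker_mid between -0.068 and 0.066 m and y of bush_2 in the frame of shaker_mid between -0.022 and 0.022 m and z of bush_2 in the frame of shaker_mid between -0.016 and 0.018 m and x of bush_3 in the frame of shaker_mid between -0.068 and 0.066 m and y of bush_3 in the frame of shaker_mid between -0.022 and 0.022 m and z of bush_3 in the frame of shaker_mid between -0.016 and 0.018 m and x of bush_4 in the frame of shaker_mid between -0.068 and 0.066 m and y of bush_4 in the frame of shaker_mid between -0.022 and 0.022 m and z of bush_4 in the frame of shaker_mid between -0.016 and 0.018 m and x of bush_5 in the frame of shaker_mid between -0.068 and 0.066 m and y of bush_5 in the frame of shaker_mid between -0.022 and 0.022 m and z of bush_5 in the frame of shaker_mid between -0.016 and 0.018 m and x of bush_6 in the frame of shaker_mid between -0.068 and 0.066 m and y of bush_6 in the frame of shaker_mid between -0.022 and 0.022 m and z of bush_6 in the frame of shaker_mid between -0.016 and 0.018 m and x of bush_7 in the frame of shaker_mid between -0.068 and 0.066 m and y of bush_7 in the frame of shaker_mid between -0.022 and 0.022 m and z of bush_7 in the frame of shaker_mid between -0.016 and 0.018 m), for 0.2 s.
At the end, for the whole second after the job is handed in: all eight bushes lie in the tray (under 32 mm above its underside), at least two in each compartment; the shaker is seated on its rest again (middle within 15 mm of the seat, turned under 0.15 rad, on the slope within 0.12 rad); all at rest (x of bush_0 in the frame of sort_tray between -0.048 and 0.048 m and y of bush_0 in the frame of sort_tray between -0.096 and 0.096 m and z of each of bush_0, bush_1, bush_2, bush_3, bush_4, bush_5, bush_6, bush_7 in the frame of sort_tray below 0.032 m and x of bush_1 in the frame of sort_tray between -0.048 and 0.048 m and y of bush_1 in the frame of sort_tray between -0.096 and 0.096 m and x of bush_2 in the frame of sort_tray between -0.048 and 0.048 m and y of bush_2 in the frame of sort_tray between -0.096 and 0.096 m and x of bush_3 in the frame of sort_tray between -0.048 and 0.048 m and y of bush_3 in the frame of sort_tray between -0.096 and 0.096 m and x of bush_4 in the frame of sort_tray between -0.048 and 0.048 m and y of bush_4 in the frame of sort_tray between -0.096 and 0.096 m and x of bush_5 in the frame of sort_tray between -0.048 and 0.048 m and y of bush_5 in the frame of sort_tray between -0.096 and 0.096 m and x of bush_6 in the frame of sort_tray between -0.048 and 0.048 m and y of bush_6 in the frame of sort_tray between -0.096 and 0.096 m and x of bush_7 in the frame of sort_tray between -0.048 and 0.048 m and y of bush_7 in the frame of sort_tray between -0.096 and 0.096 m and (y of bush_1 in the frame of sort_tray between -0.0945 and -0.0315 m or y of bush_2 in the frame of sort_tray between -0.0945 and -0.0315 m or y of bush_3 in the frame of sort_tray between -0.0945 and -0.0315 m or y of bush_4 in the frame of sort_tray between -0.0945 and -0.0315 m or y of bush_5 in the frame of sort_tray between -0.0945 and -0.0315 m or y of bush_6 in the frame of sort_tray between -0.0945 and -0.0315 m or y of bush_7 in the frame of sort_tray between -0.0945 and -0.0315 m) and (y of bush_0 in the frame of sort_tray between -0.0945 and -0.0315 m or y of bush_2 in the frame of sort_tray between -0.0945 and -0.0315 m or y of bush_3 in the frame of sort_tray between -0.0945 and -0.0315 m or y of bush_4 in the frame of sort_tray between -0.0945 and -0.0315 m or y of bush_5 in the frame of sort_tray between -0.0945 and -0.0315 m or y of bush_6 in the frame of sort_tray between -0.0945 and -0.0315 m or y of bush_7 in the frame of sort_tray between -0.0945 and -0.0315 m) and (y of bush_0 in the frame of sort_tray between -0.0945 and -0.0315 m or y of bush_1 in the frame of sort_tray between -0.0945 and -0.0315 m or y of bush_3 in the frame of sort_tray between -0.0945 and -0.0315 m or y of bush_4 in the frame of sort_tray between -0.0945 and -0.0315 m or y of bush_5 in the frame of sort_tray between -0.0945 and -0.0315 m or y of bush_6 in the frame of sort_tray between -0.0945 and -0.0315 m or y of bush_7 in the frame of sort_tray between -0.0945 and -0.0315 m) and (y of bush_0 in the frame of sort_tray between -0.0945 and -0.0315 m or y of bush_1 in the frame of sort_tray between -0.0945 and -0.0315 m or y of bush_2 in the frame of sort_tray between -0.0945 and -0.0315 m or y of bush_4 in the frame of sort_tray between -0.0945 and -0.0315 m or y of bush_5 in the frame of sort_tray between -0.0945 and -0.0315 m or y of bush_6 in the frame of sort_tray between -0.0945 and -0.0315 m or y of bush_7 in the frame of sort_tray between -0.0945 and -0.0315 m) and (y of bush_0 in the frame of sort_tray between -0.0945 and -0.0315 m or y of bush_1 in the frame of sort_tray between -0.0945 and -0.0315 m or y of bush_2 in the frame of sort_tray between -0.0945 and -0.0315 m or y of bush_3 in the frame of sort_tray between -0.0945 and -0.0315 m or y of bush_5 in the frame of sort_tray between -0.0945 and -0.0315 m or y of bush_6 in the frame of sort_tray between -0.0945 and -0.0315 m or y of bush_7 in the frame of sort_tray between -0.0945 and -0.0315 m) and (y of bush_0 in the frame of sort_tray between -0.0945 and -0.0315 m or y of bush_1 in the frame of sort_tray between -0.0945 and -0.0315 m or y of bush_2 in the frame of sort_tray between -0.0945 and -0.0315 m or y of bush_3 in the frame of sort_tray between -0.0945 and -0.0315 m or y of bush_4 in the frame of sort_tray between -0.0945 and -0.0315 m or y of bush_6 in the frame of sort_tray between -0.0945 and -0.0315 m or y of bush_7 in the frame of sort_tray between -0.0945 and -0.0315 m) and (y of bush_0 in the frame of sort_tray between -0.0945 and -0.0315 m or y of bush_1 in the frame of sort_tray between -0.0945 and -0.0315 m or y of bush_2 in the frame of sort_tray between -0.0945 and -0.0315 m or y of bush_3 in the frame of sort_tray between -0.0945 and -0.0315 m or y of bush_4 in the frame of sort_tray between -0.0945 and -0.0315 m or y of bush_5 in the frame of sort_tray between -0.0945 and -0.0315 m or y of bush_7 in the frame of sort_tray between -0.0945 and -0.0315 m) and (y of bush_0 in the frame of sort_tray between -0.0945 and -0.0315 m or y of bush_1 in the frame of sort_tray between -0.0945 and -0.0315 m or y of bush_2 in the frame of sort_tray between -0.0945 and -0.0315 m or y of bush_3 in the frame of sort_tray between -0.0945 and -0.0315 m or y of bush_4 in the frame of sort_tray between -0.0945 and -0.0315 m or y of bush_5 in the frame of sort_tray between -0.0945 and -0.0315 m or y of bush_6 in the frame of sort_tray between -0.0945 and -0.0315 m) and (y of bush_1 in the frame of sort_tray between -0.0315 and 0.0315 m or y of bush_2 in the frame of sort_tray between -0.0315 and 0.0315 m or y of bush_3 in the frame of sort_tray between -0.0315 and 0.0315 m or y of bush_4 in the frame of sort_tray between -0.0315 and 0.0315 m or y of bush_5 in the frame of sort_tray between -0.0315 and 0.0315 m or y of bush_6 in the frame of sort_tray between -0.0315 and 0.0315 m or y of bush_7 in the frame of sort_tray between -0.0315 and 0.0315 m) and (y of bush_0 in the frame of sort_tray between -0.0315 and 0.0315 m or y of bush_2 in the frame of sort_tray between -0.0315 and 0.0315 m or y of bush_3 in the frame of sort_tray between -0.0315 and 0.0315 m or y of bush_4 in the frame of sort_tray between -0.0315 and 0.0315 m or y of bush_5 in the frame of sort_tray between -0.0315 and 0.0315 m or y of bush_6 in the frame of sort_tray between -0.0315 and 0.0315 m or y of bush_7 in the frame of sort_tray between -0.0315 and 0.0315 m) and (y of bush_0 in the frame of sort_tray between -0.0315 and 0.0315 m or y of bush_1 in the frame of sort_tray between -0.0315 and 0.0315 m or y of bush_3 in the frame of sort_tray between -0.0315 and 0.0315 m or y of bush_4 in the frame of sort_tray between -0.0315 and 0.0315 m or y of bush_5 in the frame of sort_tray between -0.0315 and 0.0315 m or y of bush_6 in the frame of sort_tray between -0.0315 and 0.0315 m or y of bush_7 in the frame of sort_tray between -0.0315 and 0.0315 m) and (y of bush_0 in the frame of sort_tray between -0.0315 and 0.0315 m or y of bush_1 in the frame of sort_tray between -0.0315 and 0.0315 m or y of bush_2 in the frame of sort_tray between -0.0315 and 0.0315 m or y of bush_4 in the frame of sort_tray between -0.0315 and 0.0315 m or y of bush_5 in the frame of sort_tray between -0.0315 and 0.0315 m or y of bush_6 in the frame of sort_tray between -0.0315 and 0.0315 m or y of bush_7 in the frame of sort_tray between -0.0315 and 0.0315 m) and (y of bush_0 in the frame of sort_tray between -0.0315 and 0.0315 m or y of bush_1 in the frame of sort_tray between -0.0315 and 0.0315 m or y of bush_2 in the frame of sort_tray between -0.0315 and 0.0315 m or y of bush_3 in the frame of sort_tray between -0.0315 and 0.0315 m or y of bush_5 in the frame of sort_tray between -0.0315 and 0.0315 m or y of bush_6 in the frame of sort_tray between -0.0315 and 0.0315 m or y of bush_7 in the frame of sort_tray between -0.0315 and 0.0315 m) and (y of bush_0 in the frame of sort_tray between -0.0315 and 0.0315 m or y of bush_1 in the frame of sort_tray between -0.0315 and 0.0315 m or y of bush_2 in the frame of sort_tray between -0.0315 and 0.0315 m or y of bush_3 in the frame of sort_tray between -0.0315 and 0.0315 m or y of bush_4 in the frame of sort_tray between -0.0315 and 0.0315 m or y of bush_6 in the frame of sort_tray between -0.0315 and 0.0315 m or y of bush_7 in the frame of sort_tray between -0.0315 and 0.0315 m) and (y of bush_0 in the frame of sort_tray between -0.0315 and 0.0315 m or y of bush_1 in the frame of sort_tray between -0.0315 and 0.0315 m or y of bush_2 in the frame of sort_tray between -0.0315 and 0.0315 m or y of bush_3 in the frame of sort_tray between -0.0315 and 0.0315 m or y of bush_4 in the frame of sort_tray between -0.0315 and 0.0315 m or y of bush_5 in the frame of sort_tray between -0.0315 and 0.0315 m or y of bush_7 in the frame of sort_tray between -0.0315 and 0.0315 m) and (y of bush_0 in the frame of sort_tray between -0.0315 and 0.0315 m or y of bush_1 in the frame of sort_tray between -0.0315 and 0.0315 m or y of bush_2 in the frame of sort_tray between -0.0315 and 0.0315 m or y of bush_3 in the frame of sort_tray between -0.0315 and 0.0315 m or y of bush_4 in the frame of sort_tray between -0.0315 and 0.0315 m or y of bush_5 in the frame of sort_tray between -0.0315 and 0.0315 m or y of bush_6 in the frame of sort_tray between -0.0315 and 0.0315 m) and (y of bush_1 in the frame of sort_tray between 0.0315 and 0.0945 m or y of bush_2 in the frame of sort_tray between 0.0315 and 0.0945 m or y of bush_3 in the frame of sort_tray between 0.0315 and 0.0945 m or y of bush_4 in the frame of sort_tray between 0.0315 and 0.0945 m or y of bush_5 in the frame of sort_tray between 0.0315 and 0.0945 m or y of bush_6 in the frame of sort_tray between 0.0315 and 0.0945 m or y of bush_7 in the frame of sort_tray between 0.0315 and 0.0945 m) and (y of bush_0 in the frame of sort_tray between 0.0315 and 0.0945 m or y of bush_2 in the frame of sort_tray between 0.0315 and 0.0945 m or y of bush_3 in the frame of sort_tray between 0.0315 and 0.0945 m or y of bush_4 in the frame of sort_tray between 0.0315 and 0.0945 m or y of bush_5 in the frame of sort_tray between 0.0315 and 0.0945 m or y of bush_6 in the frame of sort_tray between 0.0315 and 0.0945 m or y of bush_7 in the frame of sort_tray between 0.0315 and 0.0945 m) and (y of bush_0 in the frame of sort_tray between 0.0315 and 0.0945 m or y of bush_1 in the frame of sort_tray between 0.0315 and 0.0945 m or y of bush_3 in the frame of sort_tray between 0.0315 and 0.0945 m or y of bush_4 in the frame of sort_tray between 0.0315 and 0.0945 m or y of bush_5 in the frame of sort_tray between 0.0315 and 0.0945 m or y of bush_6 in the frame of sort_tray between 0.0315 and 0.0945 m or y of bush_7 in the frame of sort_tray between 0.0315 and 0.0945 m) and (y of bush_0 in the frame of sort_tray between 0.0315 and 0.0945 m or y of bush_1 in the frame of sort_tray between 0.0315 and 0.0945 m or y of bush_2 in the frame of sort_tray between 0.0315 and 0.0945 m or y of bush_4 in the frame of sort_tray between 0.0315 and 0.0945 m or y of bush_5 in the frame of sort_tray between 0.0315 and 0.0945 m or y of bush_6 in the frame of sort_tray between 0.0315 and 0.0945 m or y of bush_7 in the frame of sort_tray between 0.0315 and 0.0945 m) and (y of bush_0 in the frame of sort_tray between 0.0315 and 0.0945 m or y of bush_1 in the frame of sort_tray between 0.0315 and 0.0945 m or y of bush_2 in the frame of sort_tray between 0.0315 and 0.0945 m or y of bush_3 in the frame of sort_tray between 0.0315 and 0.0945 m or y of bush_5 in the frame of sort_tray between 0.0315 and 0.0945 m or y of bush_6 in the frame of sort_tray between 0.0315 and 0.0945 m or y of bush_7 in the frame of sort_tray between 0.0315 and 0.0945 m) and (y of bush_0 in the frame of sort_tray between 0.0315 and 0.0945 m or y of bush_1 in the frame of sort_tray between 0.0315 and 0.0945 m or y of bush_2 in the frame of sort_tray between 0.0315 and 0.0945 m or y of bush_3 in the frame of sort_tray between 0.0315 and 0.0945 m or y of bush_4 in the frame of sort_tray between 0.0315 and 0.0945 m or y of bush_6 in the frame of sort_tray between 0.0315 and 0.0945 m or y of bush_7 in the frame of sort_tray between 0.0315 and 0.0945 m) and (y of bush_0 in the frame of sort_tray between 0.0315 and 0.0945 m or y of bush_1 in the frame of sort_tray between 0.0315 and 0.0945 m or y of bush_2 in the frame of sort_tray between 0.0315 and 0.0945 m or y of bush_3 in the frame of sort_tray between 0.0315 and 0.0945 m or y of bush_4 in the frame of sort_tray between 0.0315 and 0.0945 m or y of bush_5 in the frame of sort_tray between 0.0315 and 0.0945 m or y of bush_7 in the frame of sort_tray between 0.0315 and 0.0945 m) and (y of bush_0 in the frame of sort_tray between 0.0315 and 0.0945 m or y of bush_1 in the frame of sort_tray between 0.0315 and 0.0945 m or y of bush_2 in the frame of sort_tray between 0.0315 and 0.0945 m or y of bush_3 in the frame of sort_tray between 0.0315 and 0.0945 m or y of bush_4 in the frame of sort_tray between 0.0315 and 0.0945 m or y of bush_5 in the frame of sort_tray between 0.0315 and 0.0945 m or y of bush_6 in the frame of sort_tray between 0.0315 and 0.0945 m) and distance between shaker_mid and rest_seat below 0.015 m and angle between the y axis of shaker and the y axis of rest, either way round below 0.15 rad and angle between the z axis of shaker and the z axis of rest_bed, either way round below 0.12 rad and linear speed of each of bush_0, bush_1, bush_2, bush_3, bush_4, bush_5, bush_6, bush_7, shaker, sort_tray below 0.03 m/s); the robot touches nothing.
It fails at once if the gripper's fingers touch a bush (contact force between the fingers and bush_0 above 0.5 N or contact force between the fingers and bush_1 above 0.5 N or contact force between the fingers and bush_2 above 0.5 N or contact force between the fingers and bush_3 above 0.5 N or contact force between the fingers and bush_4 above 0.5 N or contact force between the fingers and bush_5 above 0.5 N or contact force between the fingers and bush_6 above 0.5 N or contact force between the fingers and bush_7 above 0.5 N).
It fails at once if a bush is outside the shaker more than 0.18 m above the worktop (dropped from too high) ((height (world z) of bush_0 above 0.18 m and not (x of bush_0 in the frame of shaker_mid between -0.068 and 0.066 m and y of bush_0 in the frame of shaker_mid between -0.022 and 0.022 m and z of bush_0 in the frame of shaker_mid between -0.016 and 0.018 m)) or (height (world z) of bush_1 above 0.18 m and not (x of bush_1 in the frame of shaker_mid between -0.068 and 0.066 m and y of bush_1 in the frame of shaker_mid between -0.022 and 0.022 m and z of bush_1 in the frame of shaker_mid between -0.016 and 0.018 m)) or (height (world z) of bush_2 above 0.18 m and not (x of bush_2 in the frame of shaker_mid between -0.068 and 0.066 m and y of bush_2 in the frame of shaker_mid between -0.022 and 0.022 m and z of bush_2 in the frame of shaker_mid between -0.016 and 0.018 m)) or (height (world z) of bush_3 above 0.18 m and not (x of bush_3 in the frame of shaker_mid between -0.068 and 0.066 m and y of bush_3 in the frame of shaker_mid between -0.022 and 0.022 m and z of bush_3 in the frame of shaker_mid between -0.016 and 0.018 m)) or (height (world z) of bush_4 above 0.18 m and not (x of bush_4 in the frame of shaker_mid between -0.068 and 0.066 m and y of bush_4 in the frame of shaker_mid between -0.022 and 0.022 m and z of bush_4 in the frame of shaker_mid between -0.016 and 0.018 m)) or (height (world z) of bush_5 above 0.18 m and not (x of bush_5 in the frame of shaker_mid between -0.068 and 0.066 m and y of bush_5 in the frame of shaker_mid between -0.022 and 0.022 m and z of bush_5 in the frame of shaker_mid between -0.016 and 0.018 m)) or (height (world z) of bush_6 above 0.18 m and not (x of bush_6 in the frame of shaker_mid between -0.068 and 0.066 m and y of bush_6 in the frame of shaker_mid between -0.022 and 0.022 m and z of bush_6 in the frame of shaker_mid between -0.016 and 0.018 m)) or (height (world z) of bush_7 above 0.18 m and not (x of bush_7 in the frame of shaker_mid between -0.068 and 0.066 m and y of bush_7 in the frame of shaker_mid between -0.022 and 0.022 m and z of bush_7 in the frame of shaker_mid between -0.016 and 0.018 m))).
It fails at once if the tray is shifted by more than 30 mm (distance of sort_tray from where it was at the start of the episode above 0.03 m).
It fails at once if a bystander is shifted by more than 20 mm (distance of any of magnet_base, turned_flange from where it was at the start of the episode above 0.02 m).
It also fails if it takes over 72 s, if anything falls off the work surface, if the arm or the gripper's body presses on something with over 40 N, if the wrist force passes 120 N, or if a joint passes its speed limit or range.

## Working session

There is one attempt and no reset: what is moved stays moved. The work goes in short steps, Python scripts to look and compute and a shell command to move; the robot and the scene stay as the last step left them, time stands still between calls to the robot, and variables do not carry over. Pictures are saved under pics/ and viewed, and the job is handed in when it is done.

```bash
mkdir -p pics; ls; cat > h.py <<'E'
import numpy as np, cv2
from cell import manip
from scipy.spatial.transform import Rotation as R
def snap(n,f=None):
    s=manip.snapshot(n)
    if f: cv2.imwrite('pics/'+f,s['pixels'][:,:,::-1])
    return s
def K(s):
    h=s['pixels'].shape[0]; return h/2/np.tan(np.radians(s['fov_y'])/2)
def ray(s,u,v):
    T=np.array(s['camera_from_world']);f=K(s)
    d=np.array([(u-s['cx'])/f,(v-s['cy'])/f,1.]); Rr=T[:3,:3]
    return -Rr.T@T[:3,3], Rr.T@d
def onz(s,u,v,z):
    o,d=ray(s,u,v); return o+d*(z-o[2])/d[2]
def proj(s,p):
    T=np.array(s['camera_from_world']); c=T[:3,:3]@np.array(p)+T[:3,3]
    return np.array([s['cx']+K(s)*c[0]/c[2], s['cy']+K(s)*c[1]/c[2]])
def tri(a,b):
    A=np.zeros((3,3));q=np.zeros(3)
    for o,d in (a,b):
        d=d/np.linalg.norm(d);P=np.eye(3)-np.outer(d,d);A+=P;q+=P@o
    return np.linalg.solve(A,q)
E
python3 - <<'E'
from h import *
np.set_printoptions(precision=4,suppress=True)
print(manip.read_state())
for n in ('side','top','wrist'):
    s=snap(n,n+'0.png'); print(n,s['fov_y'],s['cx'],s['cy'],np.array(s['camera_from_world']))
E
```

```text
pics
{'time_s': 0.0, 'joint_positions': array([ 1.1328,  0.4119, -0.0127,  1.597 ,  0.0056,  1.1343, -0.0822]), 'joint_velocities': array([ 0.0001, -0.0008, -0.003 ,  0.0004, -0.    ,  0.0016, -0.002 ]), 'joint_torque': array([ -0.001 , -60.063 ,   0.682 , -29.9408,   0.0139,   0.0106,
         0.0001]), 'ee_pos': array([ 0.2257, -0.5823,  0.2305]), 'tool_rot': array([ 3.1415,  0.0016, -1.201 ]), 'force': array([ 0.005 , -0.353 , -0.5828]), 'moment': array([0.058 , 0.0004, 0.0175]), 'gripper_width': 0.08560367578215833}
side 50.80264188595755 281.8932945031345 213.23564892557567 [[-0.926  -0.3776  0.0003  0.5568]
 [-0.1543  0.3775 -0.9131  0.1104]
 [ 0.3447 -0.8455 -0.4078  1.1106]
 [ 0.      0.      0.      1.    ]]
top 53.47451713108125 278.7374889371678 212.2257875420946 [[-0.0042 -1.      0.0043  0.0867]
 [-0.9957  0.0038 -0.0925  0.5334]
 [ 0.0925 -0.0046 -0.9957  1.0806]
 [ 0.      0.      0.      1.    ]]
wrist 58.89843056565688 275.81024564323076 210.88781122077722 [[ 0.3604 -0.9328 -0.0013 -0.6234]
 [-0.8831 -0.3416  0.3217 -0.0417]
 [-0.3005 -0.1148 -0.9468  0.3818]
 [ 0.      0.      0.      1.    ]]
```

View pics/side0.png

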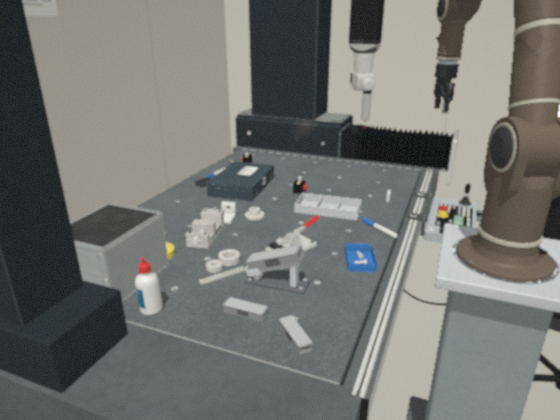

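View pics/top0.png

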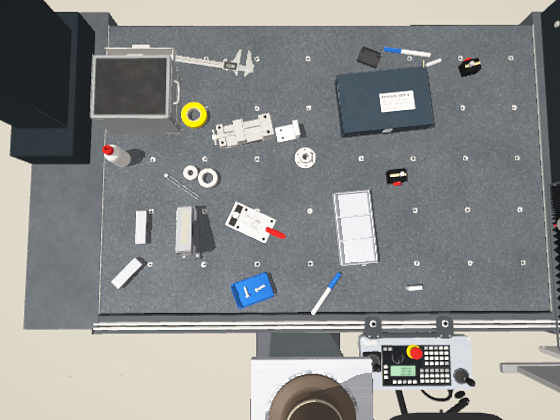

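View pics/wrist0.png

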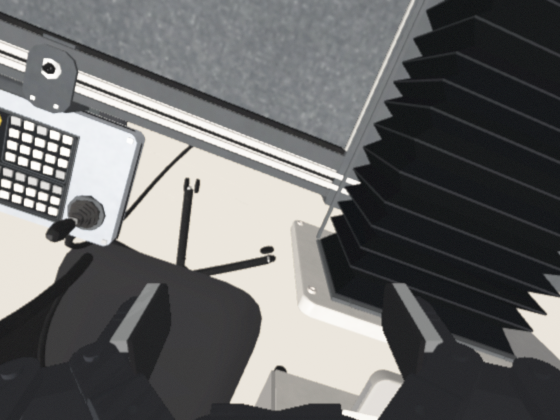

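```bash
python3 - <<'E'
from h import *
s=snap('top');p=s['pixels'][:,:,::-1]
cv2.imwrite('pics/ct.png',cv2.resize(p[190:300,95:225],None,fx=5,fy=5,interpolation=cv2.INTER_CUBIC))
cv2.imwrite('pics/ctray.png',cv2.resize(p[175:280,315:425],None,fx=5,fy=5,interpolation=cv2.INTER_CUBIC))
s=snap('side');p=s['pixels'][:,:,::-1]
cv2.imwrite('pics/cs.png',cv2.resize(p[225:355,200:330],None,fx=4.5,fy=4.5,interpolation=cv2.INTER_CUBIC))
cv2.imwrite('pics/cs2.png',cv2.resize(p[160:230,280:400],None,fx=6,fy=6,interpolation=cv2.INTER_CUBIC))
E
```

```text
(no output)
```

View pics/ct.png

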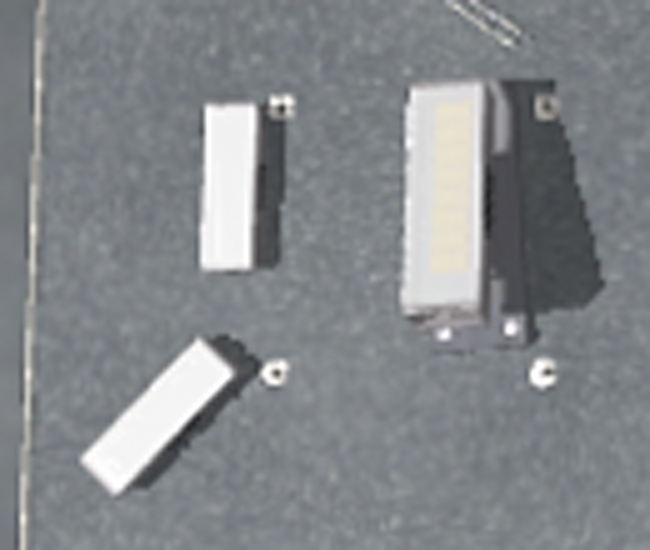

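View pics/cs.png

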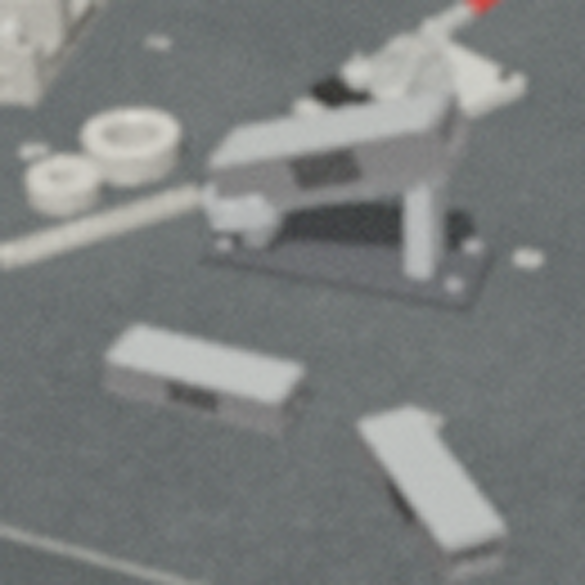

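View pics/ctray.png

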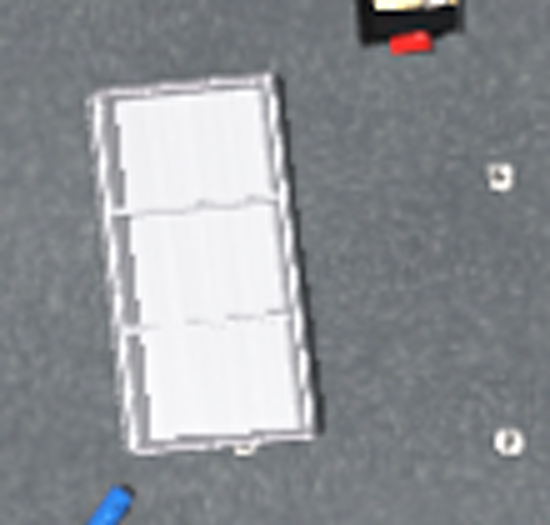

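View pics/cs2.png

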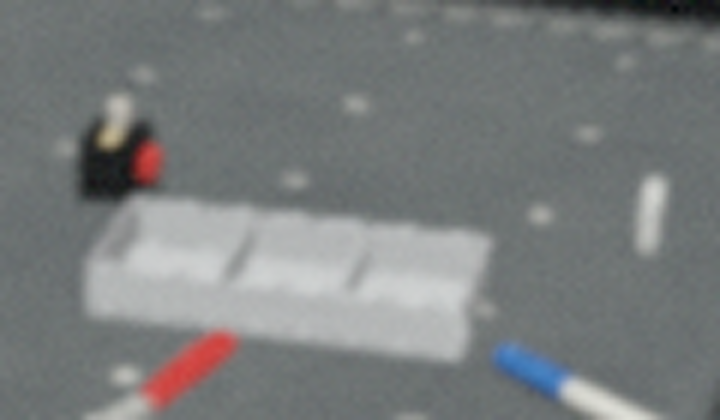

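```bash
python3 - <<'E'
from h import *
np.set_printoptions(precision=4,suppress=True)
s=snap('top');t=snap('side')
zl=.0763-.022;zh=.0763+.022
for (u,v,z) in [(412,87,zl),(487,82,zl),(480,305,zh),(403,305,zh)]:
    print('sh',onz(s,95+u/5,190+v/5,z))
print('tray')
for (u,v) in [(90,92),(275,75),(318,435),(130,452)]:
    print(onz(s,315+u/5,175+v/5,.028))
print('side tray')
for (u,v) in [(130,197),(493,235),(468,320),(88,262)]:
    print(onz(t,280+u/6,160+v/6,.028))
for (u,v) in [(200,225),(233,340)]: print('blk',onz(s,(u),v,.02))
for n,(u,v) in dict(toggle=(255,222),blue=(253,290),mag=(397,177),magfar=(470,67),flange=(305,157),box=(385,103),pen=(327,293)).items(): print(n,onz(s,u,v,.02))
# side view: shaker top corners
for (u,v,z) in [(212,165,zl),(240,125,zl),(445,92,zh),(435,130,zh)]:
    print('side sh',onz(t,200+u/4.5,225+v/4.5,z))
E
```

```text
sh [0.5445 0.346  0.0543]
sh [0.5469 0.3074 0.0543]
sh [0.4323 0.3002 0.0983]
sh [0.4324 0.3379 0.0983]
tray
[ 0.583  -0.0598  0.028 ]
[ 0.5918 -0.1583  0.028 ]
[ 0.4016 -0.1762  0.028 ]
[ 0.3932 -0.0776  0.028 ]
side tray
[ 0.5959 -0.1569  0.028 ]
[ 0.4017 -0.1776  0.028 ]
[ 0.3885 -0.0653  0.028 ]
[ 0.5849 -0.0634  0.028 ]
blk [0.5009 0.2935 0.02  ]
blk [0.2026 0.2042 0.02  ]
toggle [0.5083 0.1477 0.02  ]
blue [0.3301 0.1527 0.02  ]
mag [ 0.628  -0.2336  0.02  ]
magfar [ 0.9342 -0.4445  0.02  ]
flange [0.6834 0.0131 0.02  ]
box [ 0.8327 -0.207   0.02  ]
pen [ 0.3214 -0.0409  0.02  ]
side sh [0.5437 0.3462 0.0543]
side sh [0.5483 0.3045 0.0543]
side sh [0.4357 0.3085 0.0983]
side sh [0.4272 0.3453 0.0983]
```

```bash
cat >> h.py <<'E'
np.set_printoptions(precision=3,suppress=True)
def rpy(r,p,y): return R.from_euler('xyz',[r,p,y])
def shk(yaw,tip):
    "shaker rotation: heading yaw of +x, tip>0 = mouth down"
    return R.from_euler('z',yaw)*R.from_euler('y',-tip)
def toolrot(S,flip=0,g=0.):
    "tool for shaker rot S: tool z=-shaker z, tool x=+shaker y (flip: -y); g extra turn"
    T=R.from_matrix(np.array([[0,1,0],[1,0,0],[0,0,-1.]]).T)  # cols: x=sy,y=sx,z=-sz
    if flip: T=T*R.from_euler('z',np.pi)
    return S*T
def to(p,Rt):
    st=manip.read_state(); R0=rpy(*st['tool_rot'])
    print('from',st['ee_pos'],st['tool_rot'],'t',st['time_s'])
    print('slide',1000*R0.inv().apply(np.array(p)-st['ee_pos']),'turn',np.degrees((R0.inv()*Rt).as_rotvec()))
E
python3 - <<'E'
from h import *
to([.49,-.118,.28],rpy(np.pi,0,0))
E
```

```text
from [ 0.226 -0.583  0.231] [ 3.142  0.    -1.201] t 0.35
slide [-337.768 -414.257  -48.794] turn [ -0.012   0.021 -68.81 ]
```

```bash
python3 -m creep '{"grip":[0,0,0,0,0,0,0,0],"slide":[[-338,-414,-49],[-338,-414,-49],[-338,-414,-49],[-338,-414,-49],[-338,-414,-49],[-338,-414,-49],[-338,-414,-49],[-338,-414,-49]],"turn":[[0,0,-69],[0,0,-69],[0,0,-69],[0,0,-69],[0,0,-69],[0,0,-69],[0,0,-69],[0,0,-69]]}'; python3 - <<'E'
from h import *
to([.49,-.118,.28],rpy(np.pi,0,0)); print(manip.read_state()['joint_positions'])
E
```

```text
time_s: 1.15
ee_pos: [0.4231, -0.2346, 0.2683]
tool_rot: [3.141, -0.0, 0.005]
force: [0.7, 0.5, 0.3]
gripper_width: 0.0853
from [ 0.423 -0.235  0.268] [ 3.141 -0.     0.005] t 1.15
slide [  67.489 -116.22   -11.74 ] turn [ 0.023 -0.025  0.278]
[ 0.783  0.165 -0.425  1.855  0.075  1.136  0.337]
```

```bash
python3 -m creep '{"grip":[0,0,0,0,0,0,0,0],"slide":[[67,-116,20],[67,-116,20],[67,-116,20],[67,-156,20],[67,-156,20],[67,-156,20],[67,-156,20],[67,-156,20]],"turn":[[0,0,0],[8,0,0],[16,0,0],[24,0,0],[32,0,0],[40,0,0],[48,0,0],[56,0,0]]}'; python3 - <<'E'
from h import *
to([.49,-.078,.25],rpy(np.pi,0,0)); print(manip.read_state()['joint_positions'])
E
```

```text
time_s: 1.95
ee_pos: [0.4899, -0.0793, 0.2487]
tool_rot: [-2.16, -0.002, 0.003]
force: [-0.1, 1.5, -0.2]
gripper_width: 0.0856
from [ 0.49  -0.079  0.249] [-2.16  -0.002  0.003] t 1.95
slide [ 0.152 -1.811  0.408] turn [-56.214  -0.036   0.229]
[ 0.978  0.611 -0.579  1.725 -0.56   1.393  0.662]
```

```bash
cat >> h.py <<'E'
def tcp(mid,S,back=0.,flip=1):
    Rt=toolrot(S,flip); return np.array(mid)+Rt.apply([0,0,.019-back]),Rt
E
python3 - <<'E'
from h import *
p,Rt=tcp([.484,.3226,.063],shk(.068,-.36),.13); print(p); to(p,Rt)
E
```

```text
[0.523 0.325 0.167]
from [ 0.49  -0.079  0.249] [-2.16  -0.002  0.003] t 1.95
slide [  34.219 -156.857  381.74 ] turn [-61.035  27.979  87.553]
```

```bash
python3 - <<'E'
from h import *
p,Rt=tcp([.484,.3226,.063],shk(.068,-.36),.13); p[2]=.25; to(p,Rt)
E
```

```text
from [ 0.49  -0.079  0.249] [-2.16  -0.002  0.003] t 1.95
slide [  34.413 -225.935  335.52 ] turn [-61.035  27.979  87.553]
```

```bash
python3 -m creep '{"grip":[0,0,0,0,0,0,0,0],"slide":[[34,-226,336],[34,-226,336],[34,-226,336],[34,-226,336],[34,-226,336],[34,-226,336],[34,-226,336],[34,-226,336]],"turn":[[-61,28,87.6],[-61,28,87.6],[-61,28,87.6],[-61,28,87.6],[-61,28,87.6],[-61,28,87.6],[-61,28,87.6],[-61,28,87.6]]}'; python3 - <<'E'
from h import *
p,Rt=tcp([.484,.3226,.063],shk(.068,-.36),.13); to(p,Rt)
print(manip.read_state()['joint_positions'])
E
```

```text
time_s: 2.75
ee_pos: [0.5164, 0.2427, 0.2487]
tool_rot: [-2.855, 0.284, -0.757]
force: [-0.2, -0.1, -0.2]
gripper_width: 0.0853
from [0.516 0.243 0.249] [-2.855  0.284 -0.757] t 2.75
slide [-26.883 -35.643 107.559] turn [-29.027  14.104  43.455]
[ 0.119  0.3   -0.505  1.818 -0.289  0.936 -0.998]
```

```bash
python3 -m creep '{"grip":[0,0,0,0,0,0,0,0],"slide":[[-27,-36,107],[-27,-36,107],[-27,-36,107],[-27,-36,107],[-27,-36,107],[-27,-36,107],[-27,-36,107],[-27,-36,107]],"turn":[[-29,14,43.5],[-29,14,43.5],[-29,14,43.5],[-29,14,43.5],[-29,14,43.5],[-29,14,43.5],[-29,14,43.5],[-29,14,43.5]]}'; python3 - <<'E'
from h import *
p,Rt=tcp([.484,.3226,.063],shk(.068,-.36),.13); to(p,Rt)
print(manip.read_state()['joint_positions'])
s=snap('wrist','w1.png'); s=snap('top','t1.png')
E
```

```text
time_s: 3.55
ee_pos: [0.5232, 0.3263, 0.1659]
tool_rot: [2.779, 0.0, -1.503]
force: [0.4, 0.4, -0.2]
gripper_width: 0.0855
from [0.523 0.326 0.166] [ 2.779  0.    -1.503] t 3.55
slide [ 0.983  0.567 -0.818] turn [ 0.147  0.031 -0.031]
[-0.415  0.671 -0.21   1.387 -0.052  1.409 -2.088]
```

View pics/w1.png

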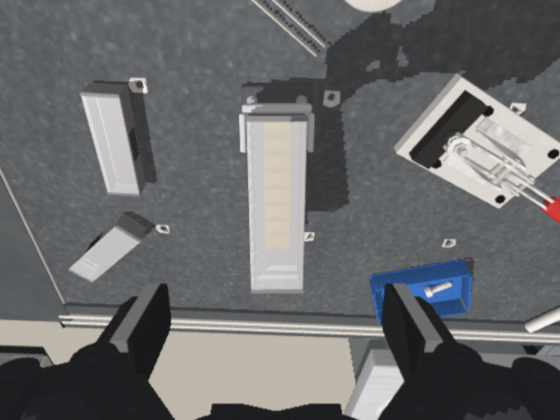

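The wrist picture shows the shaker (248–305, 114–292) in its rest with the brass bushes under the roof. The two smaller ones at (115,140) and (108,248) are shorter, lie on the table and are the decoys. The largest, seated on the rest with its bushes, is the one needed.

```bash
python3 - <<'E'
from h import *
s=snap('wrist'); p=s['pixels'][:,:,::-1]
cv2.imwrite('pics/w1c.png',cv2.resize(p[70:310,220:340],None,fx=4,fy=2.5*1,interpolation=cv2.INTER_CUBIC))
S=shk(.068,-.36); n=S.apply([0,0,1]); c=np.array([.484,.3226,.063])+.014*n
for hh in (0,.004,-.004):
    pts=[]
    for u,v in [(248,116),(305,114),(302,292),(251,292)]:
        o,d=ray(s,u,v); q=o+d*(((c+[0,0,hh])-o)@n)/(d@n); pts.append(q)
    pts=np.array(pts); a=(pts[0]+pts[1])/2;b=(pts[2]+pts[3])/2
    print(pts.mean(0),'mid',pts.mean(0)-.014*n,np.linalg.norm(a-b),np.linalg.norm(pts[0]-pts[1]),np.linalg.norm(pts[2]-pts[3]),'yaw',np.arctan2((a-b)[1],(a-b)[0]))
E
```

```text
[0.49  0.324 0.076] mid [0.485 0.323 0.063] 0.1267382659791009 0.03581033923791344 0.03760647026359973 yaw 0.06968442601487995
[0.492 0.324 0.079] mid [0.487 0.324 0.066] 0.12476550569961961 0.03525292893805217 0.03702110206233566 yaw 0.06968442601488
[0.487 0.324 0.073] mid [0.482 0.323 0.06 ] 0.128711026258582 0.036367749537774635 0.038191838464863855 yaw 0.06968442601488005
```

View pics/w1c.png

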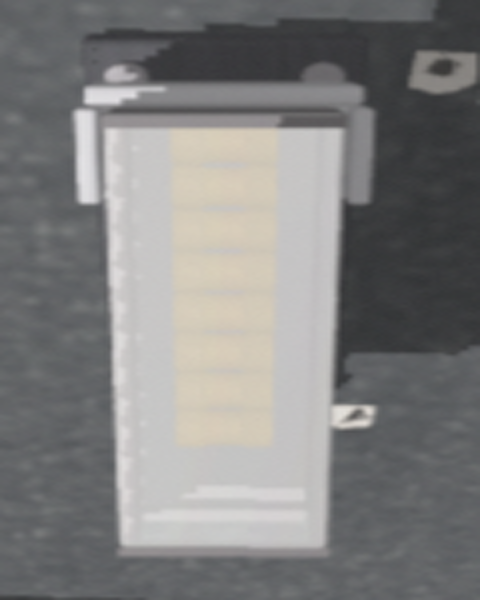

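```bash
python3 - <<'E'
from h import *
p,Rt=tcp([.485,.323,.063],shk(.069,-.36),-.001); to(p,Rt)
E
```

```text
from [0.523 0.325 0.167] [ 2.782  0.003 -1.502] t 3.7
slide [ -0.171  -1.026 131.129] turn [-0.036  0.162  0.042]
```

```bash
python3 -m creep '{"grip":[0,0,0,0,0],"slide":[[0,-1,40],[0,-1,80],[0,-1,110],[0,-1,125],[0,-1,131]],"turn":[[0,0,0],[0,0,0],[0,0,0],[0,0,0],[0,0,0]]}'; python3 - <<'E'
from h import *
p,Rt=tcp([.485,.323,.063],shk(.069,-.36),-.001); to(p,Rt)
snap('wrist','w2.png');snap('side','s2.png')
E
```

```text
time_s: 4.2
ee_pos: [0.4768, 0.3213, 0.0437]
tool_rot: [2.781, 0.003, -1.501]
force: [0.3, -0.4, -0.1]
gripper_width: 0.0852
from [0.477 0.321 0.044] [ 2.781  0.003 -1.501] t 4.2
slide [-1.11  -0.961 -0.996] turn [0.019 0.152 0.094]
```

View pics/w2.png

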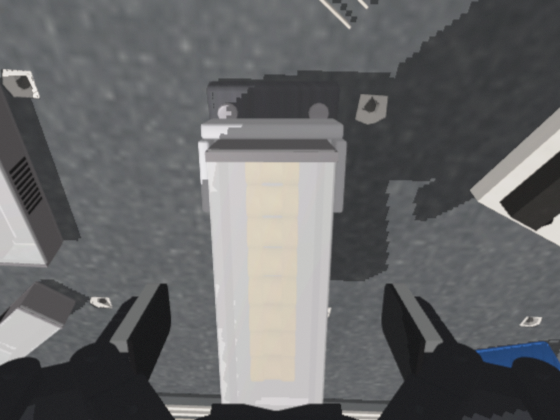

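View pics/s2.png

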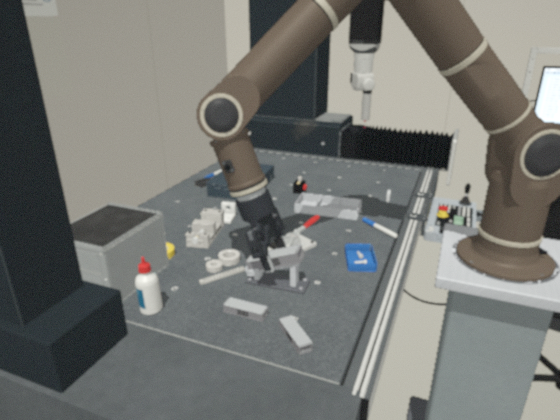

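```bash
python3 -m creep '{"grip":[0.3,0.5,0.7,0.9,1,1,1,1],"slide":[[-0.5,0,0],[-0.5,0,0],[-0.5,0,0],[-0.5,0,0],[-0.5,0,0],[-0.5,0,0],[-0.5,0,0],[-0.5,0,0]],"turn":[[0,0,0],[0,0,0],[0,0,0],[0,0,0],[0,0,0],[0,0,0],[0,0,0],[0,0,0]]}'; python3 - <<'E'
from h import *
snap('side','s3.png');snap('wrist','w3.png')
E
```

```text
time_s: 5.1
ee_pos: [0.4787, 0.3228, 0.0456]
tool_rot: [2.784, 0.004, -1.502]
force: [1.9, -0.3, 6.0]
gripper_width: 0.0374
```

View pics/w3.png

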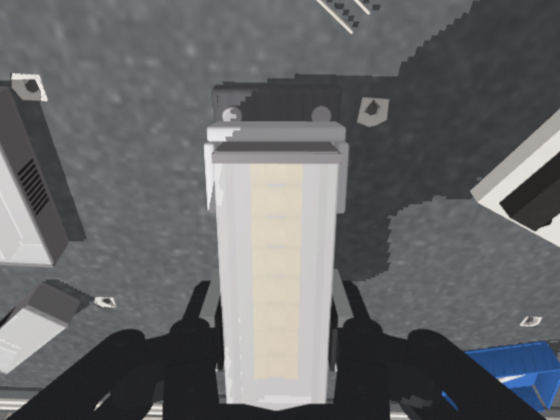

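```bash
python3 - <<'E'
from h import *
Rt=rpy(2.784,.004,-1.502)
print(Rt.inv().apply([0,0,140]))
E
python3 -m creep '{"grip":[1,1,1,1,1,1,1,1],"slide":[[0,0,-6],[0,0,-15],[0,0,-30],[0,10,-55],[0,20,-82],[0,30,-108],[0,40,-134],[0,46,-150]],"turn":[[0,0,0],[0,0,0],[0,0,0],[0,0,0],[0,0,0],[0,0,0],[0,0,0],[0,0,0]]}'; python3 - <<'E'
from h import *
snap('side','s4.png');snap('wrist','w4.png');print(manip.read_state())
E
```

```text
[  -0.56    49.002 -131.143]
time_s: 6.0
ee_pos: [0.4886, 0.323, 0.2048]
tool_rot: [2.786, 0.005, -1.502]
force: [0.8, 0.7, -2.7]
gripper_width: 0.0373
{'time_s': 6.1, 'joint_positions': array([-0.419,  0.579, -0.226,  1.451, -0.068,  1.422, -2.108]), 'joint_velocities': array([-0.003,  0.041,  0.004,  0.047,  0.009, -0.047,  0.003]), 'joint_torque': array([  0.169, -70.42 ,  -3.318, -28.834,  -1.098,   2.365,  -0.043]), 'ee_pos': array([0.489, 0.323, 0.205]), 'tool_rot': array([ 2.789,  0.006, -1.502]), 'force': array([-0.398, -0.228, -2.128]), 'moment': array([ 0.03 , -0.558, -0.055]), 'gripper_width': 0.03714751124722868}
```

View pics/w4.png

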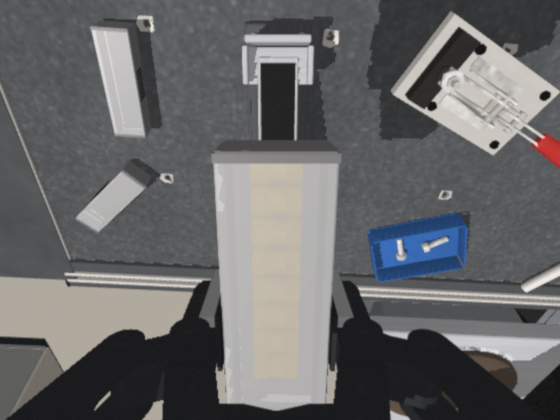

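View pics/s4.png

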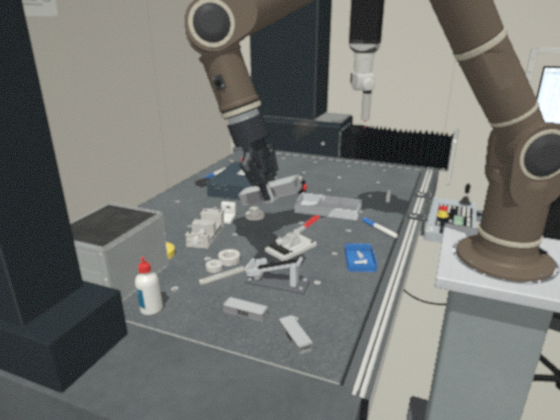

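```bash
cat >> h.py <<'E'
_R0=rpy(2.784,.004,-1.502); GO=_R0.inv().apply(np.array([.485,.323,.063])-[.4787,.3228,.0456])
HD=1.571+.094
S0=shk(.069,-.36); REL=_R0.inv()*S0   # shaker rot in tool
def comp(k): return np.array([.4926,-.117])+k*.063*np.array([np.cos(.094),np.sin(.094)])
def pour(k,tip,off=.018,z=.042):
    S=shk(HD,np.radians(tip)); c=comp(k)+off*np.array([np.cos(HD),np.sin(HD)])
    mouth=np.array([c[0],c[1],z]); mid=mouth-S.apply([-.063,0,-.014])
    Rt=S*REL.inv(); return mid-Rt.apply(GO),Rt
def shaker_now():
    st=manip.read_state();Rt=rpy(*st['tool_rot']);mid=st['ee_pos']+Rt.apply(GO);S=Rt*REL
    x=S.apply([1,0,0]); return mid, mid+S.apply([-.063,0,-.014]), np.degrees(np.arcsin(x[2])), np.arctan2(x[1],x[0])
E
python3 - <<'E'
from h import *
print(GO, shaker_now())
p,Rt=pour(1,-15,.018,.19); print(p); to(p,Rt)
E
```

```text
[ 0.     0.    -0.019] (array([0.496, 0.324, 0.222]), array([0.432, 0.319, 0.231]), np.float64(-20.362764623005756), np.float64(0.0698007116073175))
[ 0.548 -0.034  0.169]
from [0.489 0.323 0.205] [ 2.789  0.006 -1.502] t 6.1
slide [360.396 -43.307  19.707] turn [  3.697  27.68  -87.203]
```

```bash
python3 -m creep '{"grip":[1,1,1,1,1,1,1,1],"slide":[[12,-2,0],[36,-4,1],[66,-8,3],[98,-12,5],[130,-16,6],[162,-20,8],[194,-24,10],[226,-27,12]],"turn":[[0.1,0.9,-2.9],[0.4,2.8,-8.7],[0.7,5.1,-16],[1,7.5,-23.7],[1.3,10,-31.4],[1.6,12.4,-39.2],[2,14.9,-47],[2.3,17.4,-54.7]]}'; python3 - <<'E'
from h import *
print(shaker_now())
p,Rt=pour(1,-15,.018,.19); print(p); to(p,Rt)
E
```

```text
time_s: 6.9
ee_pos: [0.5255, 0.0983, 0.1816]
tool_rot: [2.847, 0.025, -0.494]
force: [0.5, -0.2, -2.8]
gripper_width: 0.0373
(array([0.529, 0.103, 0.199]), array([0.498, 0.046, 0.204]), np.float64(-16.995774814124324), np.float64(1.0831277848153562))
[ 0.548 -0.034  0.169]
from [0.526 0.098 0.182] [ 2.847  0.025 -0.494] t 6.9
slide [82.353 98.011 40.415] turn [  1.459  10.314 -32.109]
```

```bash
python3 -m creep '{"grip":[1,1,1,1,1,1,1],"slide":[[19,22,9],[37,44,18],[54,65,27],[68,81,33],[77,92,38],[82,98,40],[82,98,40]],"turn":[[0.3,2.4,-7.4],[0.7,4.8,-15],[1,7,-21.7],[1.2,8.7,-27],[1.4,9.8,-30.5],[1.5,10.3,-32],[1.5,10.3,-32]]}'; python3 - <<'E'
from h import *
print(shaker_now())
snap('top','t5.png');snap('wrist','w5.png');snap('side','s5.png')
p,Rt=pour(1,10,.018,.06); to(p,Rt)
E
```

```text
time_s: 7.6
ee_pos: [0.5464, -0.0352, 0.1686]
tool_rot: [2.882, 0.006, 0.09]
force: [-0.0, 0.2, -1.6]
gripper_width: 0.0376
(array([ 0.546, -0.031,  0.187]), array([ 0.552, -0.095,  0.189]), np.float64(-14.995210034739904), np.float64(1.661408544748371))
from [ 0.547 -0.032  0.169] [2.883 0.005 0.092] t 7.75
slide [  0.912 -28.131  98.66 ] turn [24.927  0.065 -0.212]
```

View pics/t5.png

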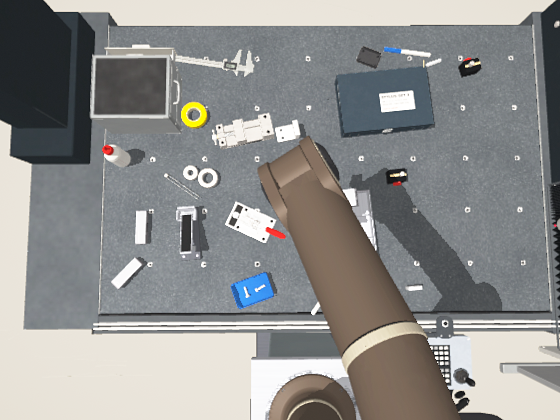

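View pics/w5.png

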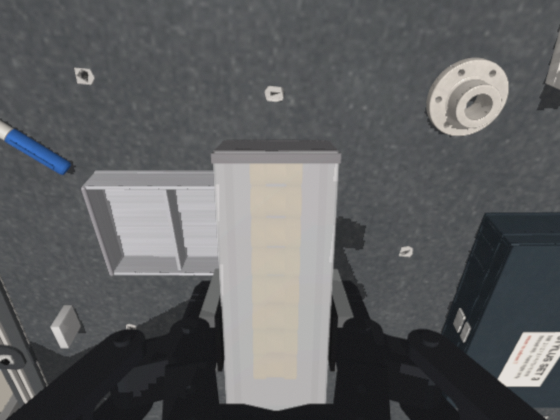

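View pics/s5.png

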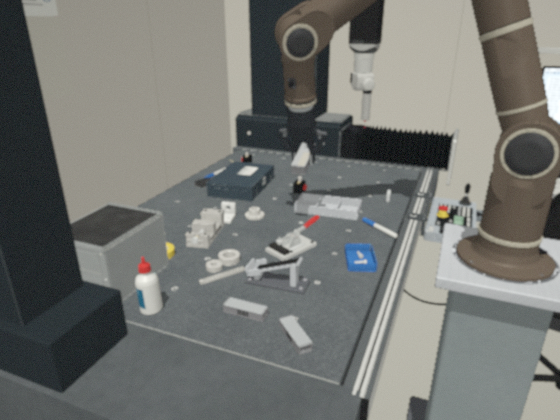

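```bash
python3 - <<'E'
from h import *
s=snap('wrist')
ex=np.array([np.cos(.094),np.sin(.094)]);ey=np.array([-ex[1],ex[0]]);c=np.array([.4926,-.117])
for a,b in [(-.096,.048),(-.096,-.048),(-.0315,.048),(-.0315,-.048)]:
    q=c+a*ex+b*ey; print(a,b,proj(s,[*q,.028]))
p=s['pixels'][:,:,::-1]
cv2.imwrite('pics/w5c.png',cv2.resize(p[150:300,70:230],None,fx=5,fy=4,interpolation=cv2.INTER_CUBIC))
E
```

```text
-0.096 0.048 [ 80.045 186.429]
-0.096 -0.048 [109.853 274.79 ]
-0.0315 0.048 [160.256 186.446]
-0.0315 -0.048 [177.987 274.901]
```

View pics/w5c.png

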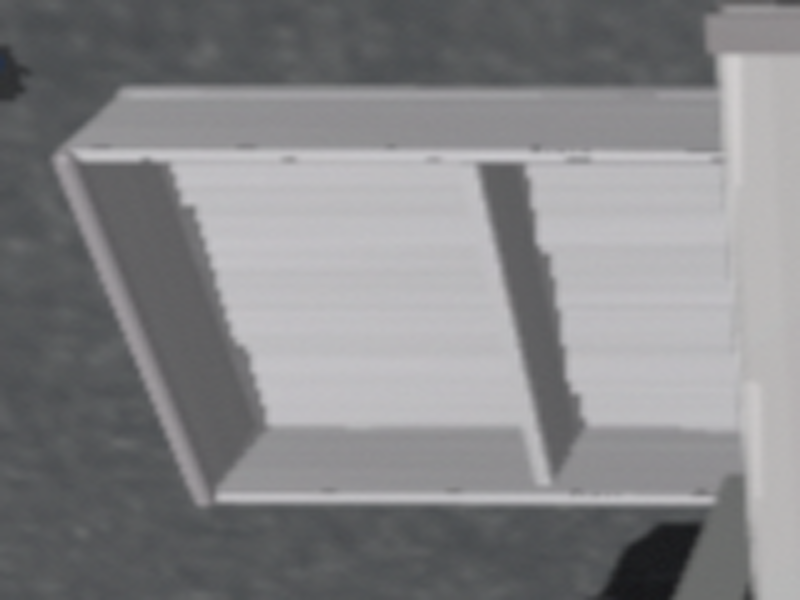

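```bash
python3 -m creep '{"grip":[1,1,1,1,1,1],"slide":[[1,-5,18],[1,-12,42],[1,-18,66],[1,-24,86],[1,-28,98.5],[1,-28,98.5]],"turn":[[4,0,0],[10,0,0],[16,0,0],[21,0,0],[25,0,0],[25,0,0]]}'; python3 - <<'E'
from h import *
print(shaker_now())
p,Rt=pour(1,32,.018,.045); to(p,Rt)
E
```

```text
time_s: 8.4
ee_pos: [0.5464, -0.0327, 0.0643]
tool_rot: [-2.962, 0.009, 0.089]
force: [-0.3, -0.4, -2.3]
gripper_width: 0.0374
(array([ 0.547, -0.036,  0.082]), array([ 0.552, -0.095,  0.058]), np.float64(10.171359129022017), np.float64(1.6564902613537273))
from [ 0.546 -0.033  0.064] [-2.962  0.009  0.089] t 8.4
slide [  1.246   2.966 -11.105] turn [21.825  0.158 -0.601]
```

```bash
python3 -m creep '{"grip":[1,1,1,1,1,1],"slide":[[1,0.5,-2],[1,1,-5],[1,2,-8],[1,3,-11],[1,3,-11],[1,3,-11]],"turn":[[5,0,0],[11,0,0],[17,0,0],[20,0,0],[20,0,0],[20,0,0]]}'; python3 - <<'E'
from h import *
print(shaker_now())
snap('wrist','w6.png');snap('side','s6.png')
E
```

```text
time_s: 9.0
ee_pos: [0.5482, -0.0364, 0.075]
tool_rot: [-2.615, 0.009, 0.09]
force: [0.2, 0.9, -2.8]
gripper_width: 0.0371
(array([ 0.549, -0.046,  0.091]), array([ 0.553, -0.093,  0.047]), np.float64(30.045394475636616), np.float64(1.6541082884216733))
```

View pics/w6.png

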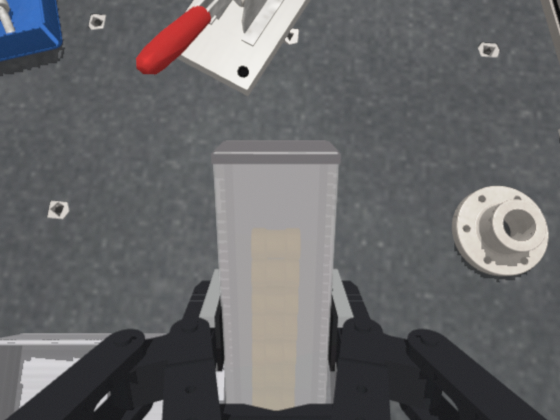

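View pics/s6.png

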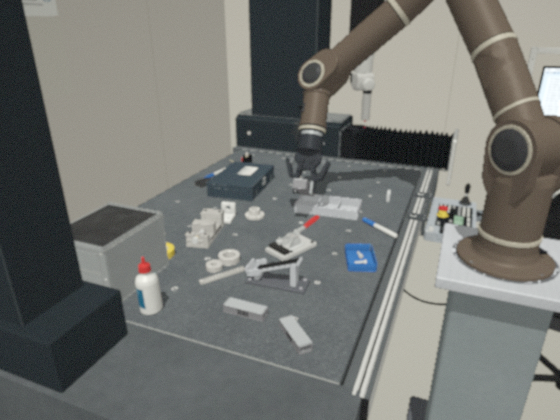

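```bash
python3 -m creep '{"grip":[1,1,1,1,1],"slide":[[0,14,0],[0,-2,0],[0,14,0],[0,-2,0],[0,0,0]],"turn":[[0,0,0],[0,0,0],[0,0,0],[0,0,0],[0,0,0]]}'; python3 - <<'E'
from h import *
print(shaker_now())
snap('wrist','w7.png')
E
```

```text
time_s: 9.6
ee_pos: [0.5481, -0.0335, 0.0763]
tool_rot: [-2.614, 0.007, 0.094]
force: [-0.2, 0.1, -2.0]
gripper_width: 0.0371
(array([ 0.549, -0.043,  0.092]), array([ 0.553, -0.09 ,  0.049]), np.float64(30.078007506857194), np.float64(1.659463608067658))
```

View pics/w7.png

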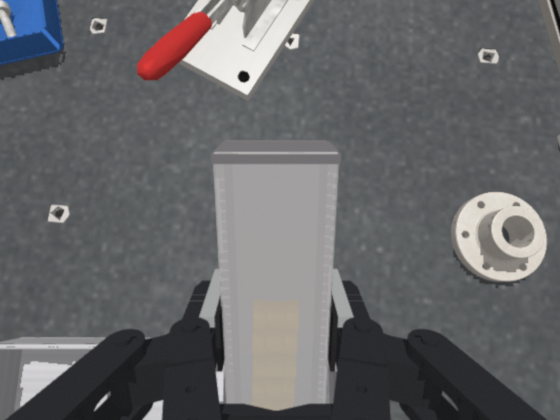

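```bash
python3 - <<'E'
from h import *
p,Rt=pour(1,-15,.018,.075); to(p,Rt)
E
```

```text
from [ 0.548 -0.035  0.076] [-2.615  0.007  0.094] t 9.65
slide [-0.124  9.518 19.171] turn [-45.028   0.196  -0.072]
```

```bash
python3 -m creep '{"grip":[1,1,1,1,1,1,1,1],"slide":[[0,0,-4],[0,0,-4],[0,0,-4],[0,3,0],[0,6,10],[0,9.5,19],[0,9.5,19],[0,9.5,19]],"turn":[[-8,0,0],[-16,0,0],[-24,0,0],[-32,0,0],[-40,0,0],[-45,0,0],[-45,0,0],[-45,0,0]]}'; python3 - <<'E'
from h import *
print(shaker_now())
s=snap('wrist','w8.png');snap('side','s8.png')
p=s['pixels'][:,:,::-1]
cv2.imwrite('pics/w8c.png',cv2.resize(p[140:410,200:350],None,fx=4,fy=2.2,interpolation=cv2.INTER_CUBIC))
E
```

```text
time_s: 10.45
ee_pos: [0.5478, -0.0327, 0.0543]
tool_rot: [2.884, 0.009, 0.096]
force: [1.0, -0.3, -2.4]
gripper_width: 0.0373
(array([ 0.548, -0.028,  0.072]), array([ 0.554, -0.092,  0.075]), np.float64(-14.88995359275967), np.float64(1.6677674290270452))
```

View pics/w8.png

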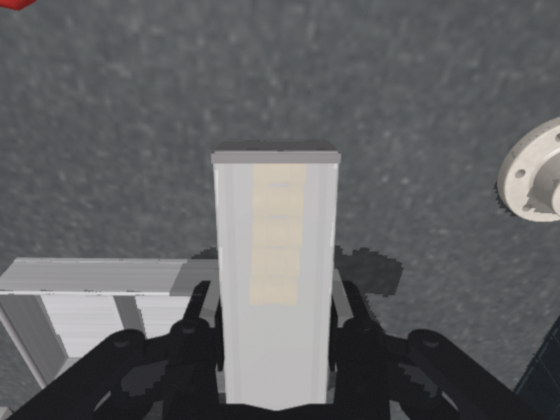

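View pics/w8c.png

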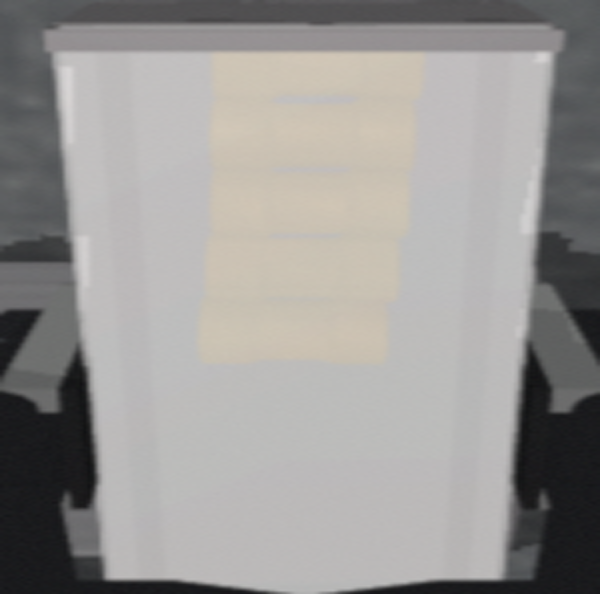

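```bash
python3 - <<'E'
from h import *
p,Rt=pour(0,-15,.018,.15); to(p,Rt)
E
```

```text
from [ 0.548 -0.035  0.055] [2.884 0.007 0.091] t 10.55
slide [-63.723  17.367 -72.   ] turn [-0.078  0.241 -0.139]
```

```bash
python3 -m creep '{"grip":[1,1,1,1,1],"slide":[[-4,6,-25],[-25,12,-50],[-48,17,-72],[-64,17,-72],[-64,17,-72]],"turn":[[0,0,0],[0,0,0],[0,0,0],[0,0,0],[0,0,0]]}'; python3 - <<'E'
from h import *
print(shaker_now())
s=snap('wrist','w9.png');snap('side','s9.png')
p,Rt=pour(0,10,.018,.06); to(p,Rt)
E
```

```text
time_s: 11.05
ee_pos: [0.4833, -0.0418, 0.1304]
tool_rot: [2.884, 0.007, 0.086]
force: [1.2, -0.5, -1.5]
gripper_width: 0.0375
(array([ 0.483, -0.037,  0.148]), array([ 0.489, -0.102,  0.151]), np.float64(-14.924382430127627), np.float64(1.6574170320178283))
from [ 0.485 -0.041  0.13 ] [2.884 0.006 0.088] t 11.15
slide [  0.33  -20.509  59.929] turn [24.896  0.171 -0.488]
```

View pics/w9.png

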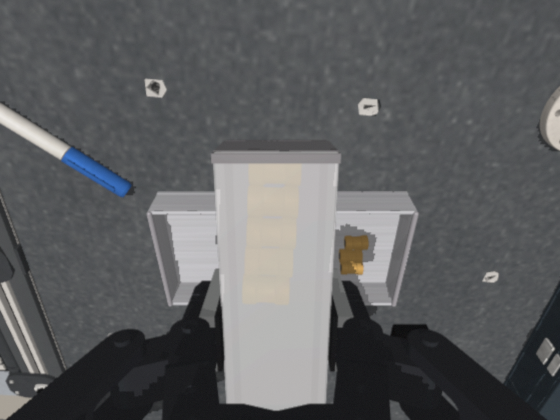

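View pics/s9.png

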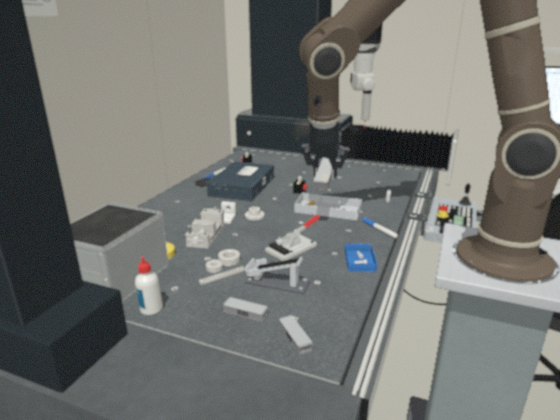

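Three bushes lie in the far compartment, at (356,243), (350,256) and (352,268), and five are left in the shaker. Next is the middle compartment.

```bash
python3 -m creep '{"grip":[1,1,1,1,1,1],"slide":[[0,-4,15],[0,-10,32],[0,-16,48],[0,-20.5,60],[0,-20.5,60],[0,-20.5,60]],"turn":[[6,0,0],[14,0,0],[20,0,-0.3],[25,0,-0.5],[25,0,-0.5],[25,0,-0.5]]}';  python3 - <<'E'
from h import *
print(shaker_now())
p,Rt=pour(0,30,.018,.047); to(p,Rt)
E
```

```text
time_s: 11.75
ee_pos: [0.4847, -0.0374, 0.0661]
tool_rot: [-2.964, 0.007, 0.093]
force: [-0.5, 0.7, -1.9]
gripper_width: 0.0375
(array([ 0.485, -0.041,  0.084]), array([ 0.491, -0.1  ,  0.059]), np.float64(10.057612956097861), np.float64(1.6616584191326547))
from [ 0.485 -0.037  0.066] [-2.964  0.007  0.093] t 11.75
slide [ 0.081  3.335 -9.388] turn [19.941  0.185 -0.297]
```

```bash
python3 -m creep '{"grip":[1,1,1,1,1,1],"slide":[[0,0.5,-2],[0,1,-5],[0,2,-8],[0,3,-10],[0,3,-10],[0,3,-10]],"turn":[[5,0,0],[11,0,0],[17,0,0],[20,0,0],[20,0,0],[20,0,0]]}'; python3 - <<'E'
from h import *
print(shaker_now())
snap('wrist','w10.png')
E
python3 -m creep '{"grip":[1,1,1,1],"slide":[[0,14,0],[0,-2,0],[0,0,0],[0,0,0]],"turn":[[0,0,0],[0,0,0],[0,0,0],[0,0,0]]}'; python3 - <<'E'
from h import *
print(shaker_now())
snap('wrist','w11.png')
a=cv2.imread('pics/w10.png');b=cv2.imread('pics/w11.png')
cv2.imwrite('pics/w1011.png',cv2.resize(np.hstack([a[130:,190:360],b[130:,190:360]]),None,fx=2,fy=2))
E
```

```text
time_s: 12.35
ee_pos: [0.4856, -0.0411, 0.0757]
tool_rot: [-2.617, 0.007, 0.095]
force: [0.7, 0.5, -1.9]
gripper_width: 0.0372
(array([ 0.487, -0.05 ,  0.092]), array([ 0.491, -0.098,  0.048]), np.float64(29.908371700448594), np.float64(1.6606162829442606))
time_s: 12.8
ee_pos: [0.4857, -0.0406, 0.076]
tool_rot: [-2.618, 0.006, 0.098]
force: [-0.3, -0.1, -1.9]
gripper_width: 0.037
(array([ 0.487, -0.05 ,  0.092]), array([ 0.491, -0.097,  0.048]), np.float64(29.84064895506677), np.float64(1.6635018092879483))
```

View pics/w1011.png

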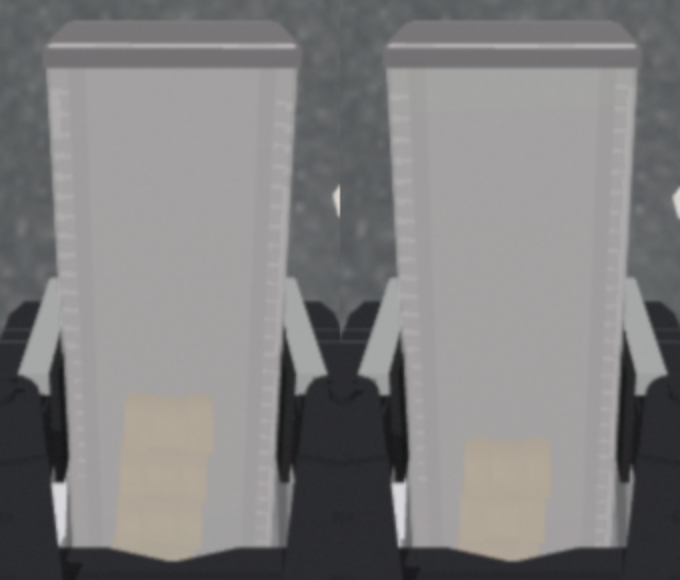

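```bash
python3 -m creep '{"grip":[1,1,1,1],"slide":[[0,14,0],[0,-2,0],[0,0,0],[0,0,0]],"turn":[[0,0,0],[0,0,0],[0,0,0],[0,0,0]]}'; python3 - <<'E'
from h import *
print(shaker_now())
snap('wrist','w12.png')
b=cv2.imread('pics/w12.png')
cv2.imwrite('pics/w12c.png',cv2.resize(b[130:,190:360],None,fx=2,fy=2))
p,Rt=pour(0,-15,.018,.075); to(p,Rt)
E
```

```text
time_s: 13.25
ee_pos: [0.4857, -0.0415, 0.0755]
tool_rot: [-2.618, 0.007, 0.097]
force: [0.5, -0.5, -1.4]
gripper_width: 0.0375
(array([ 0.487, -0.051,  0.091]), array([ 0.491, -0.098,  0.048]), np.float64(29.832896670497504), np.float64(1.6627464290908693))
from [ 0.486 -0.042  0.075] [-2.618  0.007  0.097] t 13.3
slide [-0.233  8.737 19.432] turn [-44.833   0.18    0.121]
```

View pics/w12c.png

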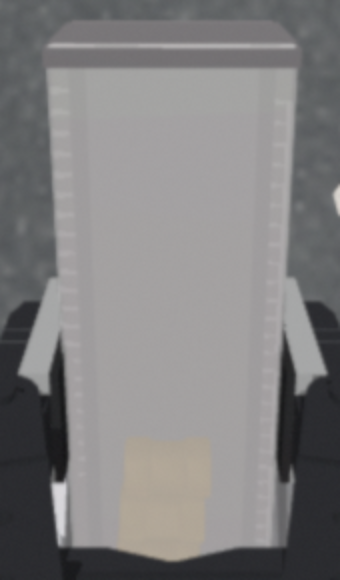

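```bash
python3 -m creep '{"grip":[1,1,1,1],"slide":[[0,18,0],[0,-3,0],[0,0,0],[0,0,0]],"turn":[[2,0,0],[2,0,0],[0,0,0],[0,0,0]]}'; python3 - <<'E'
from h import *
print(shaker_now())
snap('wrist','w13.png')
b=cv2.imread('pics/w13.png')
cv2.imwrite('pics/w13c.png',cv2.resize(b[130:,190:360],None,fx=2,fy=2))
E
```

```text
time_s: 13.7
ee_pos: [0.4858, -0.0412, 0.0758]
tool_rot: [-2.621, 0.006, 0.099]
force: [0.3, -0.7, -1.1]
gripper_width: 0.0373
(array([ 0.487, -0.05 ,  0.092]), array([ 0.491, -0.098,  0.048]), np.float64(29.691622594018284), np.float64(1.664867086976074))
```

View pics/w13c.png

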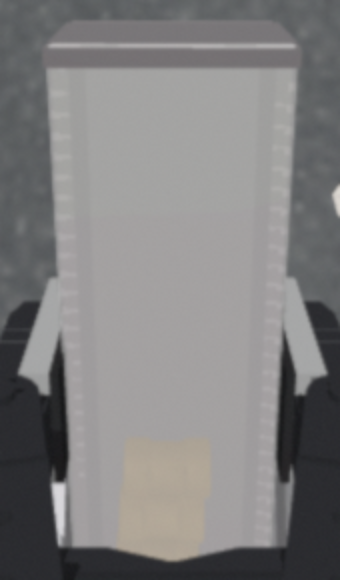

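```bash
python3 - <<'E'
from h import *
p,Rt=pour(0,37,.018,.047); to(p,Rt)
E
```

```text
from [ 0.486 -0.041  0.076] [-2.62   0.006  0.098] t 13.75
slide [-0.585  1.117 -7.303] turn [ 7.273  0.2   -0.068]
```

```bash
python3 -m creep '{"grip":[1,1,1,1,1,1],"slide":[[-0.5,1,-7],[-0.5,1,-7],[-0.5,16,-7],[-0.5,-2,-7],[-0.5,1,-7],[-0.5,1,-7]],"turn":[[7,0,0],[7,0,0],[7,0,0],[7,0,0],[7,0,0],[7,0,0]]}'; python3 - <<'E'
from h import *
print(shaker_now())
snap('wrist','w14.png')
b=cv2.imread('pics/w14.png')
cv2.imwrite('pics/w14c.png',cv2.resize(b[130:,190:360],None,fx=2,fy=2))
E
```

```text
time_s: 14.35
ee_pos: [0.4858, -0.0461, 0.0811]
tool_rot: [-2.5, 0.005, 0.1]
force: [0.5, 0.9, -2.0]
gripper_width: 0.0371
(array([ 0.487, -0.057,  0.096]), array([ 0.491, -0.099,  0.047]), np.float64(36.61866942676683), np.float64(1.6650282386363267))
```

View pics/w14c.png

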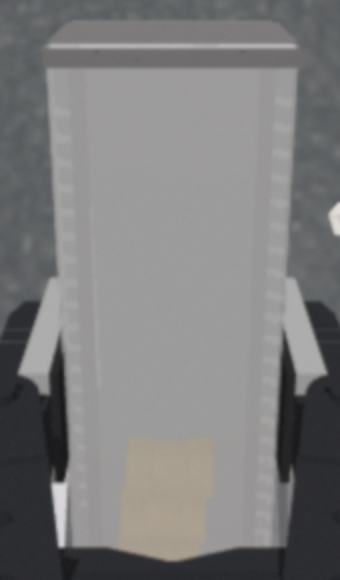

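```bash
python3 -m creep '{"grip":[1,1,1,1,1,1],"slide":[[0,-8,0],[0,14,0],[0,-6,0],[0,14,0],[0,0,0],[0,0,0]],"turn":[[0,0,0],[0,0,0],[0,0,0],[0,0,0],[0,0,0],[0,0,0]]}'; python3 - <<'E'
from h import *
print(shaker_now())
snap('wrist','w15.png')
b=cv2.imread('pics/w15.png')
cv2.imwrite('pics/w15c.png',cv2.resize(b[130:,190:360],None,fx=2,fy=2))
E
```

```text
time_s: 15.0
ee_pos: [0.4858, -0.0451, 0.0817]
tool_rot: [-2.499, 0.005, 0.1]
force: [-0.4, 0.6, -1.5]
gripper_width: 0.0371
(array([ 0.487, -0.056,  0.096]), array([ 0.491, -0.098,  0.048]), np.float64(36.67448883234664), np.float64(1.665445013650654))
```

View pics/w15c.png

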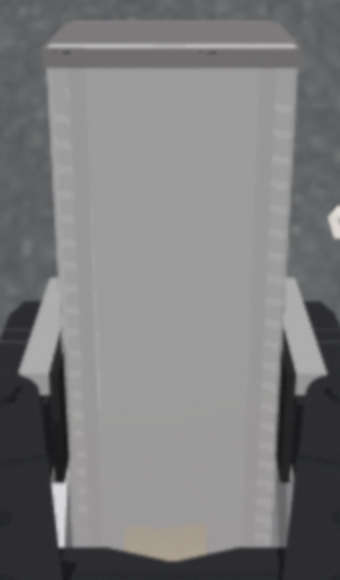

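```bash
python3 - <<'E'
from h import *
p,Rt=pour(0,-15,.018,.10); to(p,Rt)
E
```

```text
from [ 0.486 -0.046  0.081] [-2.5    0.005  0.1  ] t 15.05
slide [-0.151 -3.679  5.45 ] turn [-51.64    0.128   0.32 ]
```

```bash
python3 -m creep '{"grip":[1,1,1,1,1,1,1,1],"slide":[[0,0,-4],[0,0,-4],[0,0,-4],[0,0,-2],[0,-2,2],[0,-3.7,5.5],[0,-3.7,5.5],[0,-3.7,5.5]],"turn":[[-8,0,0],[-16,0,0],[-24,0,0],[-32,0,0],[-40,0,0],[-48,0,0],[-51.6,0,0],[-51.6,0,0]]}'; python3 - <<'E'
from h import *
print(shaker_now())
s=snap('wrist','w16.png')
p,Rt=pour(-1,-15,.018,.15); to(p,Rt)
E
```

```text
time_s: 15.85
ee_pos: [0.4852, -0.0355, 0.0791]
tool_rot: [2.883, 0.005, 0.108]
force: [0.7, -0.2, -2.2]
gripper_width: 0.0373
(array([ 0.485, -0.031,  0.097]), array([ 0.492, -0.095,  0.1  ]), np.float64(-14.970144343862527), np.float64(1.678859399056575))
from [ 0.485 -0.037  0.079] [2.884 0.006 0.105] t 15.9
slide [-63.553  14.07  -47.803] turn [-0.118 -0.045  0.607]
```

View pics/w16.png

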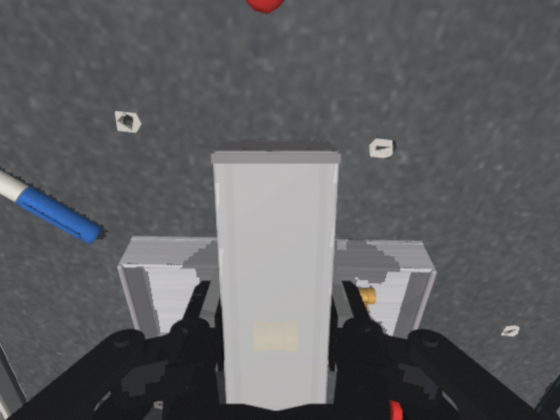

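```bash
python3 -m creep '{"grip":[1,1,1,1],"slide":[[0,0,-5],[0,0,-10],[0,0,-20],[0,0,-20]],"turn":[[-5,0,0],[-9,0,0],[-9,0,0],[-9,0,0]]}'; python3 - <<'E'
from h import *
print(shaker_now())
s=snap('wrist','w17.png')
E
```

```text
time_s: 16.3
ee_pos: [0.4851, -0.0326, 0.0993]
tool_rot: [2.73, 0.005, 0.104]
force: [0.1, -0.7, -1.8]
gripper_width: 0.0375
(array([ 0.485, -0.025,  0.116]), array([ 0.491, -0.088,  0.129]), np.float64(-23.70418843614837), np.float64(1.6755224803695734))
```

View pics/w17.png

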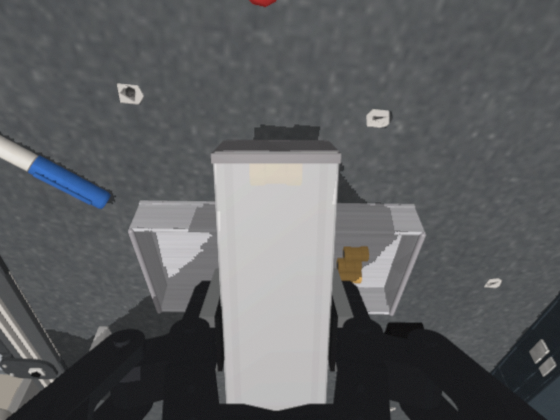

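```bash
python3 - <<'E'
from h import *
p,Rt=pour(-1.6,-20,.03,.16); to(p,Rt)
E
```

```text
from [ 0.485 -0.033  0.099] [2.73  0.005 0.102] t 16.35
slide [-101.49     9.487  -33.583] turn [ 3.736 -0.113  0.475]
```

```bash
python3 -m creep '{"grip":[1,1,1,1,1],"slide":[[-15,5,-15],[-45,9,-33],[-75,9,-33],[-101,9,-33],[-101,9,-33]],"turn":[[0,0,0],[1,0,0],[2,0,0],[3.7,0,0],[3.7,0,0]]}'; python3 - <<'E'
from h import *
print(shaker_now())
s=snap('wrist','w18.png')
E
```

```text
time_s: 16.85
ee_pos: [0.3807, -0.0414, 0.1336]
tool_rot: [2.795, 0.007, 0.098]
force: [0.7, -0.4, -0.6]
gripper_width: 0.0372
(array([ 0.38 , -0.035,  0.151]), array([ 0.387, -0.099,  0.159]), np.float64(-19.974473355782), np.float64(1.6698761080171236))
```

View pics/w18.png

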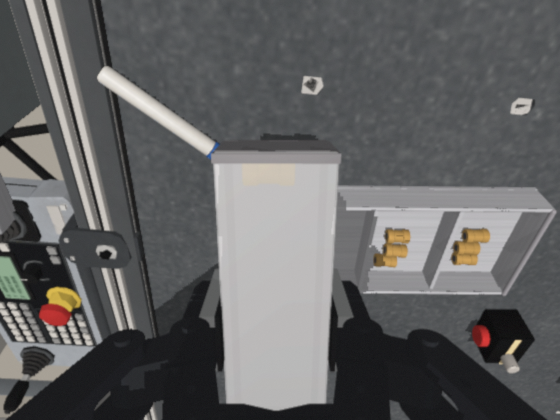

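```bash
python3 - <<'E'
from h import *
b=cv2.imread('pics/w18.png')
cv2.imwrite('pics/w18c.png',cv2.resize(b[180:305,330:560],None,fx=3.4,fy=3.4,interpolation=cv2.INTER_CUBIC))
E
```

```text
(no output)
```

View pics/w18c.png

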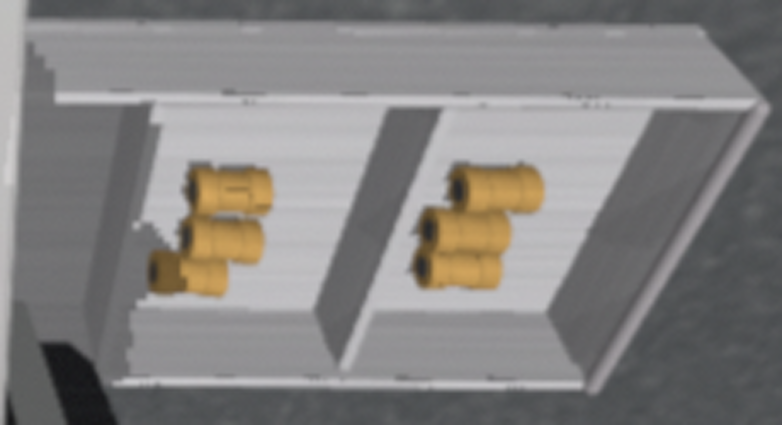

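```bash
python3 - <<'E'
from h import *
s=snap('side','s18.png');b=cv2.imread('pics/s18.png')
q=proj(s,[.387,-.099,.159]);print(q)
u,v=map(int,q)
cv2.imwrite('pics/s18c.png',cv2.resize(b[v-60:v+70,u-70:u+70],None,fx=5,fy=4.5,interpolation=cv2.INTER_CUBIC))
w=cv2.imread('pics/w18.png');cv2.imwrite('pics/w18d.png',cv2.resize(w[140:420,190:360],None,fx=3,fy=2.1,interpolation=cv2.INTER_CUBIC))
E
```

```text
[364.495 167.074]
```

View pics/s18c.png

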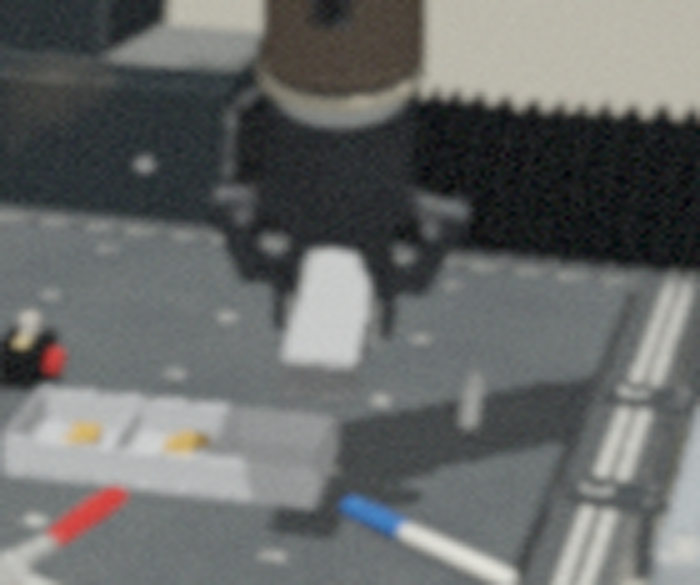

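View pics/w18d.png

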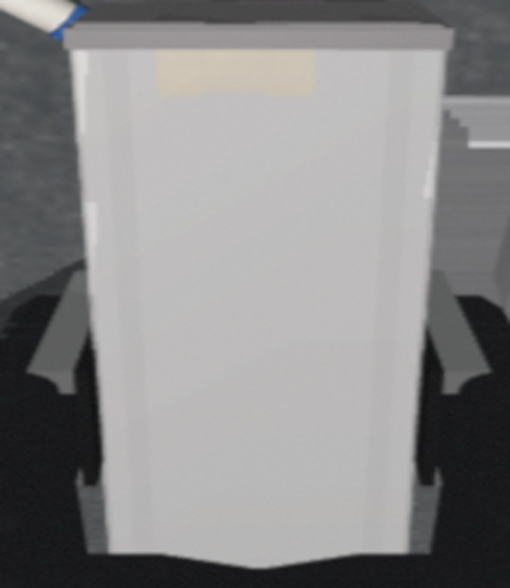

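```bash
python3 -m creep '{"grip":[1,1,1,1,1,1],"slide":[[0,0,0],[0,0,0],[0,0,0],[0,0,0],[0,8,0],[0,0,0]],"turn":[[-8,0,0],[-16,0,0],[-24,0,0],[-24,0,0],[-24,0,0],[-24,0,0]]}'; python3 - <<'E'
from h import *
print(shaker_now())
s=snap('wrist','w19.png')
E
```

```text
time_s: 17.55
ee_pos: [0.3843, -0.0424, 0.1347]
tool_rot: [2.377, 0.003, 0.095]
force: [0.9, 0.2, -2.0]
gripper_width: 0.037
(array([ 0.383, -0.03 ,  0.148]), array([ 0.389, -0.085,  0.182]), np.float64(-43.93663259742922), np.float64(1.6671821561386333))
```

View pics/w19.png

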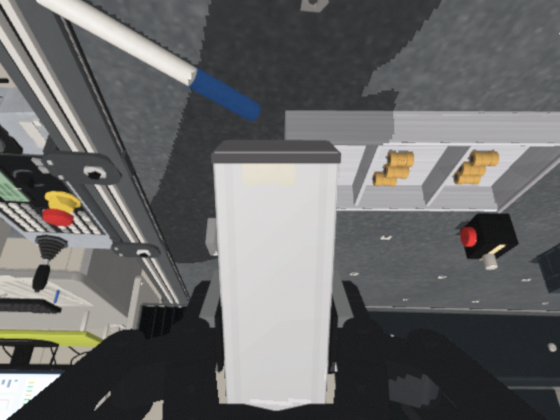

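```bash
python3 - <<'E'
from h import *
s=snap('wrist');st=manip.read_state();Rt=rpy(*st['tool_rot']);mid=st['ee_pos']+Rt.apply(GO);S=Rt*REL
for x in (.06,.02,0,-.02,-.04,-.05,-.06): print(x,proj(s,mid+S.apply([x,0,.014])),proj(s,mid+S.apply([x,0,-.002])))
t=snap('side','s19.png'); ex=np.array([np.cos(.094),np.sin(.094)])
b=cv2.imread('pics/s19.png');cv2.imwrite('pics/s19c.png',cv2.resize(b[150:240,280:420],None,fx=5,fy=5,interpolation=cv2.INTER_CUBIC))
E
```

```text
0.06 [277.776 164.155] [277.823 154.869]
0.02 [277.512 281.245] [277.584 260.178]
0 [277.399 331.3  ] [277.479 305.985]
-0.02 [277.297 376.741] [277.384 347.986]
-0.04 [277.204 418.175] [277.296 386.636]
-0.05 [277.16  437.553] [277.254 404.828]
-0.06 [277.118 456.112] [277.215 422.321]
```

View pics/s19c.png

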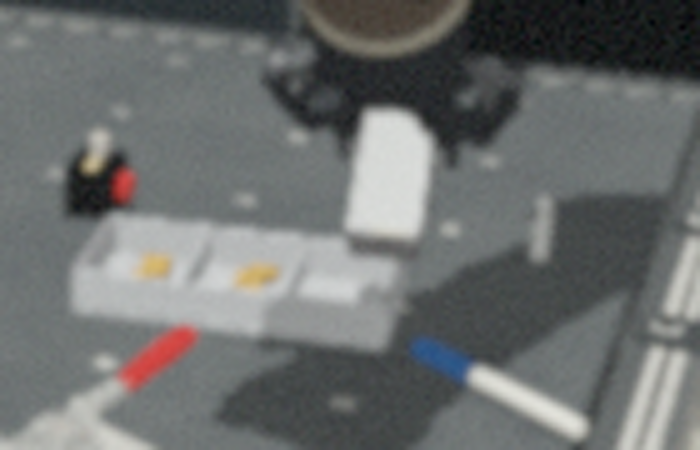

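```bash
python3 - <<'E'
from h import *
p,Rt=pour(-0.5,-20,.018,.19); p[1]=.2; to(p,Rt)
E
```

```text
from [ 0.385 -0.04   0.134] [2.378 0.002 0.097] t 17.7
slide [  92.155 -147.424 -182.35 ] turn [23.872 -0.201  0.097]
```

```bash
python3 -m creep '{"grip":[1,1,1,1,1,1,1,1],"slide":[[10,-15,-18],[25,-40,-50],[40,-65,-80],[56,-90,-110],[72,-115,-140],[84,-135,-165],[92,-147,-182],[92,-147,-182]],"turn":[[3,0,0],[6,0,0],[9,0,0],[12,0,0],[16,0,0],[20,0,0],[24,0,0],[24,0,0]]}'; python3 - <<'E'
from h import *
print(shaker_now())
s=snap('wrist','w20.png');snap('top','t20.png')
b=cv2.imread('pics/t20.png');cv2.imwrite('pics/t20c.png',cv2.resize(b[170:285,300:430],None,fx=5,fy=5,interpolation=cv2.INTER_CUBIC))
E
```

```text
time_s: 18.5
ee_pos: [0.4556, 0.2001, 0.166]
tool_rot: [2.801, -0.002, 0.096]
force: [0.0, -1.1, -0.8]
gripper_width: 0.0373
(array([0.455, 0.206, 0.184]), array([0.461, 0.142, 0.192]), np.float64(-19.649706923803386), np.float64(1.6646520630763482))
```

View pics/t20c.png

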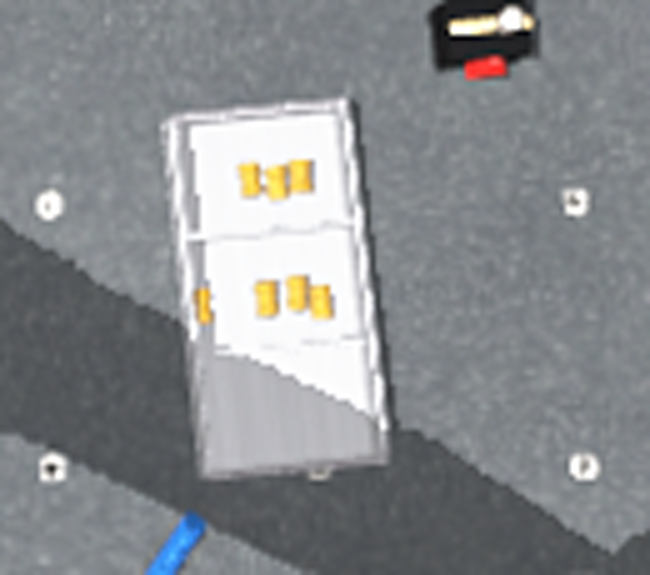

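View pics/t20.png

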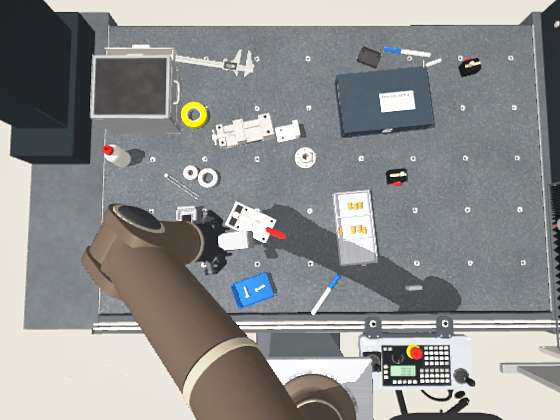

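View pics/w20.png

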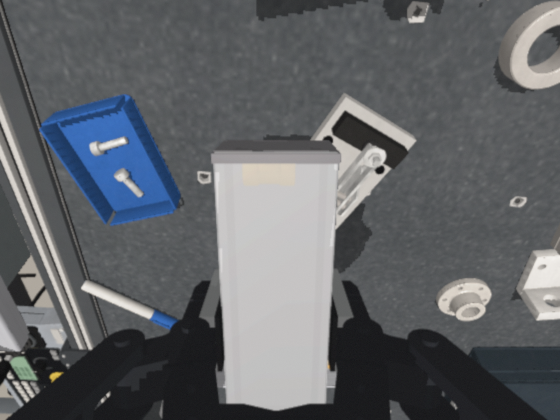

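The top view at (203–321, 290–305 in the crop) shows a fourth bush in the middle compartment, close by its +y wall and hidden from the wrist camera. That makes 3 in the far compartment, 4 in the middle and 1 in the shaker. I'll put the last one in the near compartment. Then I'll try to scoop one of the middle bushes back into the shaker with its own lip, without the gripper touching it.

```bash
python3 - <<'E'
from h import *
p,Rt=pour(-1,-10,.01,.09); to(p,Rt)
E
```

```text
from [0.454 0.198 0.165] [2.795 0.001 0.095] t 18.6
slide [-54.338 200.074 168.016] turn [ 9.993 -0.149  0.002]
```

```bash
python3 - <<'E'
from h import *
p,Rt=pour(-1,-10,.01,.09); print(p); p[2]=.165;to(p,Rt)
E
```

```text
[ 0.423 -0.052  0.075]
from [0.454 0.198 0.165] [2.795 0.001 0.095] t 18.6
slide [-54.471 230.782  82.975] turn [ 9.993 -0.149  0.002]
```

```bash
python3 -m creep '{"grip":[1,1,1,1,1,1,1,1],"slide":[[-7,29,10],[-16,68,24],[-26,108,39],[-35,148,53],[-45,188,68],[-52,218,79],[-54.4,213,132],[-54.4,200,168]],"turn":[[0,0,0],[0,0,0],[2,0,0],[4,0,0],[6,0,0],[8,0,0],[10,0,0],[10,0,0]]}'; python3 - <<'E'
from h import *
print(shaker_now())
s=snap('wrist','w21.png')
p,Rt=pour(-1,45,.01,.045); to(p,Rt)
E
```

```text
time_s: 19.4
ee_pos: [0.4213, -0.0562, 0.0743]
tool_rot: [2.968, 0.001, 0.089]
force: [0.7, -0.6, -2.1]
gripper_width: 0.0376
(array([ 0.421, -0.053,  0.093]), array([ 0.427, -0.117,  0.09 ]), np.float64(-10.098772986585232), np.float64(1.658180235853615))
from [ 0.417 -0.055  0.068] [2.969 0.011 0.09 ] t 19.45
slide [  5.678  13.996 -16.23 ] turn [55.027  0.362 -0.576]
```

View pics/w21.png

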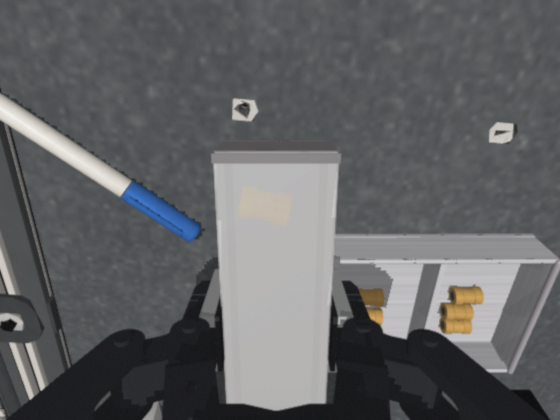

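```bash
python3 -m creep '{"grip":[1,1,1,1,1,1,1,1],"slide":[[5,2,0],[5.5,3,4],[5.5,4,6],[5.5,6,4],[5.5,9,0],[5.5,12,-10],[5.5,14,-16],[5.5,14,-16]],"turn":[[8,0,0],[16,0,0],[24,0,0],[32,0,0],[40,0,0],[48,0,0],[55,0,0],[55,0,0]]}'; python3 - <<'E'
from h import *
print(shaker_now())
s=snap('wrist','w22.png')
p,Rt=pour(-1,58,.01,.045); to(p,Rt)
E
```

```text
time_s: 20.25
ee_pos: [0.423, -0.0685, 0.0848]
tool_rot: [-2.349, 0.014, 0.085]
force: [-0.5, -0.9, -2.5]
gripper_width: 0.0371
(array([ 0.424, -0.082,  0.098]), array([ 0.427, -0.116,  0.043]), np.float64(45.25796957010894), np.float64(1.6399756984704725))
from [ 0.423 -0.067  0.085] [-2.353  0.013  0.088] t 20.3
slide [  1.093  -1.047 -14.253] turn [12.948 -0.035 -0.905]
```

View pics/w22.png

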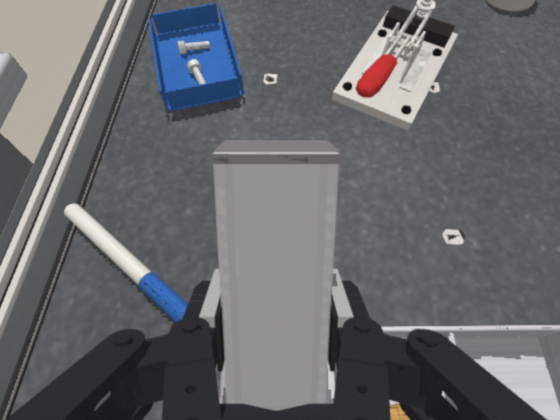

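```bash
python3 -m creep '{"grip":[1,1,1,1,1,1,1,1],"slide":[[1,0,-8],[1,-1,-14],[1,9,-14],[1,-9,-14],[1,9,-14],[1,-9,-14],[1,-1,-14],[1,-1,-14]],"turn":[[7,0,0],[13,0,-0.5],[13,0,-0.5],[13,0,-0.5],[13,0,-0.5],[13,0,-0.5],[13,0,-0.5],[13,0,-0.5]]}'; python3 - <<'E'
from h import *
print(shaker_now(),manip.read_state()['joint_positions'])
s=snap('side','s23.png')
p,Rt=pour(-1,-10,.01,.1); to(p,Rt)
E
```

```text
time_s: 21.1
ee_pos: [0.4251, -0.0757, 0.096]
tool_rot: [-2.129, 0.006, 0.095]
force: [-0.3, 0.2, -2.2]
gripper_width: 0.0373
(array([ 0.427, -0.091,  0.106]), array([ 0.428, -0.113,  0.045]), np.float64(57.86454798389097), np.float64(1.6542887362433953)) [ 1.022  0.834 -0.582  1.85  -0.412  1.211  0.838]
from [ 0.425 -0.076  0.096] [-2.128  0.006  0.094] t 21.15
slide [ 0.193 -3.067 26.422] turn [-67.924   0.099  -0.082]
```

Now I tip back level and look for what is left in the shaker.

```bash
python3 -m creep '{"grip":[1,1,1,1,1,1,1,1],"slide":[[0,-5,-6],[0,-8,-10],[0,-10,-14],[0,-10,-14],[0,-8,-8],[0,-6,0],[0,-4,10],[0,-3,20]],"turn":[[-8,0,0],[-16,0,0],[-24,0,0],[-32,0,0],[-40,0,0],[-48,0,0],[-56,0,0],[-64,0,0]]}'; python3 -m creep '{"grip":[1,1,1,1,1],"slide":[[0,0,-10],[0,0,-25],[0,0,-30],[0,0,-30],[0,0,-30]],"turn":[[-6,0,0],[-13,0,0],[-17,0,0],[-17,0,0],[-17,0,0]]}';python3 - <<'E'
from h import *
print(shaker_now())
s=snap('wrist','w24.png')
E
```

```text
time_s: 21.95
ee_pos: [0.4227, -0.0588, 0.0896]
tool_rot: [3.067, 0.008, 0.094]
force: [0.2, -0.3, -2.3]
gripper_width: 0.0374
time_s: 22.45
ee_pos: [0.4224, -0.0561, 0.1192]
tool_rot: [2.772, 0.009, 0.095]
force: [-0.1, -0.4, -1.6]
gripper_width: 0.0374
(array([ 0.422, -0.05 ,  0.137]), array([ 0.428, -0.113,  0.146]), np.float64(-21.285648576745576), np.float64(1.6682589801425602))
```

View pics/w24.png

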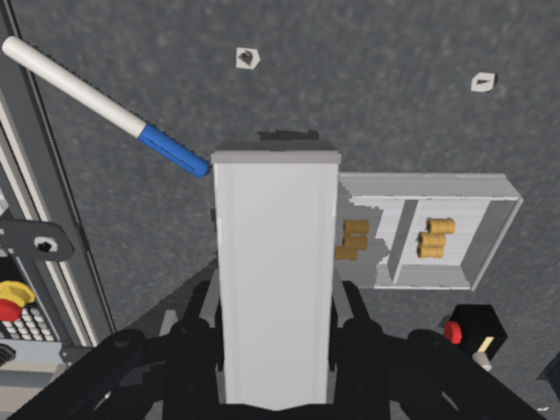

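```bash
python3 - <<'E'
from h import *
s=snap('top'); # calibration only; pixels from t20
ex=np.array([np.cos(.094),np.sin(.094)]);ey=np.array([-ex[1],ex[0]]);c=np.array([.4926,-.117])
b=cv2.imread('pics/t20.png');hsv=cv2.cvtColor(b,cv2.COLOR_BGR2HSV)
m=cv2.inRange(hsv,(12,130,120),(30,255,255))
m[:, :330]=0;m[:,390:]=0;m[:185]=0;m[270:]=0
n,l,st,ce=cv2.connectedComponentsWithStats(m)
for i in range(1,n):
    if st[i,4]<4: continue
    q=onz(s,ce[i][0],ce[i][1],.011)[:2]; print(st[i],ce[i],q,'tray long,short',(q-c)@ex*1000,(q-c)@ey*1000)
# tray corners from t20c
for (u,v) in [(165,118),(350,98),(390,462),(202,478)]:
    q=onz(s,300+u/5,170+v/5,.028)[:2]; print(q,(q-c)@ex*1000,(q-c)@ey*1000)
E
```

```text
[348 203   4   6  20] [349.8 205.3] [ 0.553 -0.107] tray long,short 61.04603838218385 4.527796723115388
[353 203   4   6  17] [354.941 205.706] [ 0.552 -0.121] tray long,short 58.603972560827 -9.119992761384495
[358 202   4   6  23] [359.565 204.609] [ 0.555 -0.133] tray long,short 60.33831623815986 -21.852887159439735
[351 227   4   6  19] [352.895 229.368] [ 0.488 -0.114] tray long,short -4.124923311770715 3.6517547086006155
[358 226   3   6  17] [359.059 228.353] [ 0.491 -0.13 ] tray long,short -3.0390642226467324 -13.090173229755264
[362 227   4   6  21] [363.667 229.619] [ 0.487 -0.143] tray long,short -7.614431615575756 -24.977797049033164
[339 228   3   6  14] [340.286 230.214] [ 0.486 -0.08 ] tray long,short -3.070817771145931 37.50045476527633
[ 0.583 -0.06 ] 94.89024677275528 48.55915740722316
[ 0.593 -0.158] 95.95459085242395 -50.58046190320948
[ 0.401 -0.175] -97.03032321331669 -48.69480775031305
[ 0.393 -0.076] -95.61908520182402 50.189441183456694
```

```bash
python3 - <<'E'
from h import *
p,Rt=pour(-.07,58,.020,.050); to(p,Rt)
E
```

```text
from [ 0.422 -0.057  0.119] [2.772 0.009 0.092] t 22.55
slide [59.963  1.572 19.269] turn [79.312  0.348 -0.519]
```

```bash
python3 -m creep '{"grip":[1,1,1,1,1,1,1,1],"slide":[[10,0,-10],[25,0,-14],[40,0,-14],[60,0,-10],[60,0,-8],[60,0,0],[60,1,5],[60,1.5,10]],"turn":[[8,0,0],[16,0,0],[24,0,0],[32,0,0],[40,0,0],[48,0,0],[56,0,0],[64,0,0]]}'; python3 - <<'E'
from h import *
p,Rt=pour(-.07,58,.020,.050); to(p,Rt)
E
```

```text
time_s: 23.35
ee_pos: [0.4831, -0.0604, 0.1101]
tool_rot: [-2.39, 0.005, 0.086]
force: [0.2, 0.1, -1.8]
gripper_width: 0.0369
from [ 0.483 -0.06   0.11 ] [-2.39   0.005  0.086] t 23.35
slide [-0.497  6.01   6.513] turn [15.054 -0.403 -0.632]
```

```bash
python3 -m creep '{"grip":[1,1,1,1,1],"slide":[[-0.5,3,3],[-0.5,6,6.5],[-0.5,6,6.5],[-0.5,6,6.5],[-0.5,6,6.5]],"turn":[[8,0,0],[15,0,-0.6],[15,-0.4,-0.6],[15,-0.4,-0.6],[15,-0.4,-0.6]]}'; python3 - <<'E'
from h import *
print(shaker_now(),manip.read_state()['force'])
s=snap('wrist','w25.png')
snap('side','s25.png')
p,Rt=pour(-.07,58,.020,.010); to(p,Rt)
b=cv2.imread('pics/s25.png');cv2.imwrite('pics/s25c.png',cv2.resize(b[150:240,270:410],None,fx=5,fy=5,interpolation=cv2.INTER_CUBIC))
E
```

```text
time_s: 23.85
ee_pos: [0.4832, -0.0599, 0.1027]
tool_rot: [-2.131, -0.001, 0.099]
force: [0.5, 0.5, -1.4]
gripper_width: 0.0376
(array([ 0.485, -0.076,  0.112]), array([ 0.487, -0.097,  0.052]), np.float64(57.746316044753605), np.float64(1.6687322347173021)) [ 0.537  0.483 -1.373]
from [ 0.483 -0.06   0.103] [-2.132 -0.002  0.1  ] t 23.95
slide [-0.762 35.835 21.715] turn [0.288 0.005 0.175]
```

View pics/w25.png

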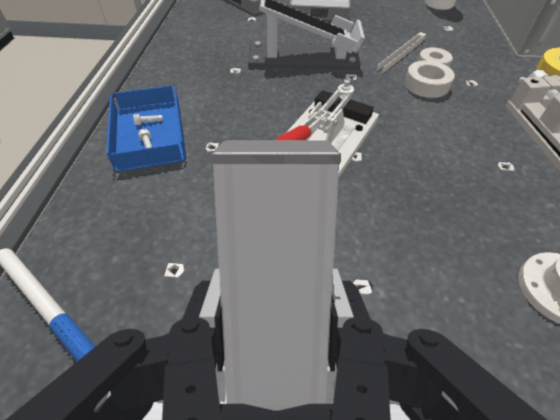

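View pics/s25c.png

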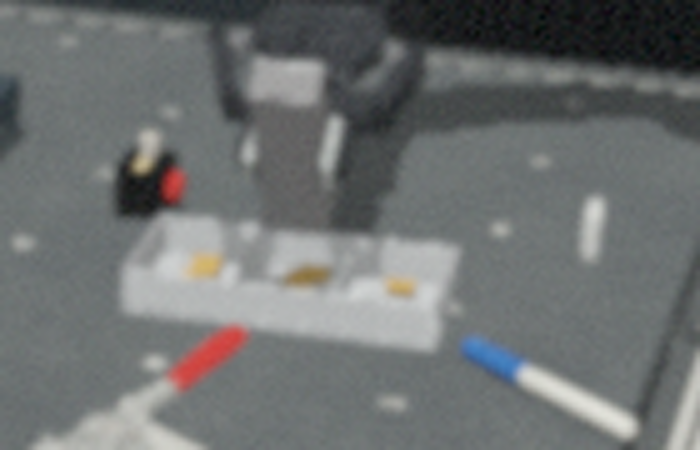

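```bash
python3 -m creep '{"grip":[1,1,1,1,1],"slide":[[-0.7,9,5.5],[-0.7,20,12],[-0.7,30,18],[-0.7,36,21.7],[-0.7,36,21.7]],"turn":[[0,0,0],[0,0,0],[0,0,0],[0,0,0],[0,0,0]]}'; python3 - <<'E'
from h import *
print(shaker_now(),manip.read_state()['force'])
s=snap('side','s26.png')
b=cv2.imread('pics/s26.png');cv2.imwrite('pics/s26c.png',cv2.resize(b[180:230,290:370],None,fx=9,fy=9,interpolation=cv2.INTER_CUBIC))
p,Rt=pour(-.07,58,.020,.005); to(p,Rt)
E
```

```text
time_s: 24.45
ee_pos: [0.482, -0.0602, 0.0597]
tool_rot: [-2.131, 0.0, 0.1]
force: [0.4, -0.3, -1.8]
gripper_width: 0.037
(array([ 0.484, -0.076,  0.069]), array([ 0.486, -0.098,  0.009]), np.float64(57.7884287521258), np.float64(1.667709774417451)) [ 0.365 -0.336 -1.834]
from [ 0.482 -0.06   0.06 ] [-2.131 -0.     0.1  ] t 24.5
slide [0.215 3.641 2.052] turn [0.219 0.044 0.122]
```

View pics/s26c.png

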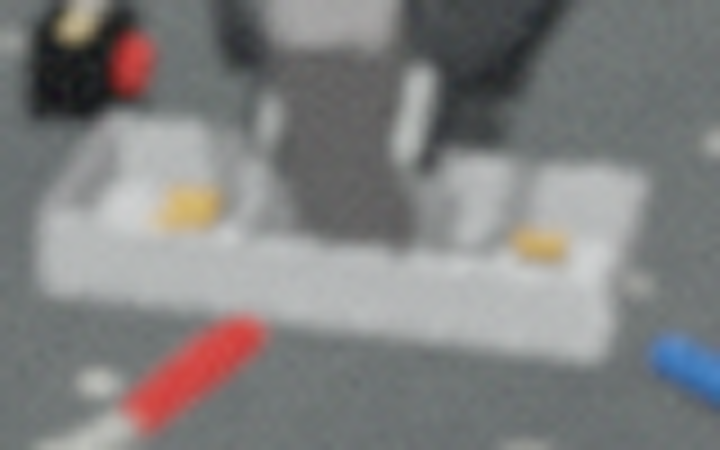

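```bash
python3 -m creep '{"grip":[1,1,1],"slide":[[0,1.7,1.1],[0,3.4,2.1],[0,3.4,2.1]],"turn":[[0,0,0],[0,0,0],[0,0,0]]}'; python3 -m creep '{"grip":[1,1],"slide":[[0,0.85,0.53],[0,0.85,0.53]],"turn":[[0,0,0],[0,0,0]]}'; python3 -m creep '{"grip":[1,1],"slide":[[0,0.85,0.53],[0,0.85,0.53]],"turn":[[0,0,0],[0,0,0]]}'; python3 - <<'E'
from h import *
print(shaker_now(),manip.read_state()['force'],manip.read_state()['moment'])
E
```

```text
time_s: 24.8
ee_pos: [0.4824, -0.0603, 0.0563]
tool_rot: [-2.131, -0.0, 0.1]
force: [-0.2, -0.1, -2.6]
gripper_width: 0.0374
time_s: 25.0
ee_pos: [0.4824, -0.0604, 0.0553]
tool_rot: [-2.131, -0.0, 0.1]
force: [0.2, -0.8, -2.0]
gripper_width: 0.0371
time_s: 25.2
ee_pos: [0.4823, -0.0604, 0.0543]
tool_rot: [-2.131, -0.0, 0.1]
force: [-1.0, -0.2, -2.1]
gripper_width: 0.0373
(array([ 0.484, -0.076,  0.064]), array([ 0.486, -0.098,  0.003]), np.float64(57.76733051273025), np.float64(1.668805425520552)) [-0.985 -0.23  -2.068] [-1.149 -0.084  0.022]
```

```bash
python3 -m creep '{"grip":[1,1],"slide":[[0,0.85,0.53],[0,0.85,0.53]],"turn":[[0,0,0],[0,0,0]]}'; python3 -m creep '{"grip":[1,1],"slide":[[0,0.85,0.53],[0,0.85,0.53]],"turn":[[0,0,0],[0,0,0]]}'
```

```text
time_s: 25.4
ee_pos: [0.4823, -0.0604, 0.0532]
tool_rot: [-2.131, -0.0, 0.1]
force: [0.3, 0.1, -1.6]
gripper_width: 0.0372
time_s: 25.6
ee_pos: [0.4824, -0.0603, 0.0528]
tool_rot: [-2.13, -0.001, 0.1]
force: [-0.4, -1.9, 4.1]
gripper_width: 0.0373
```

```bash
python3 -m creep '{"grip":[1,1,1,1,1,1,1,1],"slide":[[0,-0.4,-0.3],[0,1.2,-3.7],[0,2.8,-6.3],[0,4.4,-8.8],[0,6,-11.4],[0,7.6,-13.9],[0,9.2,-16.5],[0,10.8,-19]],"turn":[[0,0,0],[0,0,0],[0,0,0],[0,0,0],[0,0,0],[0,0,0],[0,0,0],[0,0,0]]}'; python3 - <<'E'
from h import *
print(shaker_now(),manip.read_state()['force'],manip.read_state()['moment'])
snap('wrist','w27.png'); snap('side','s27.png')
b=cv2.imread('pics/w27.png');cv2.imwrite('pics/w27c.png',cv2.resize(b[240:420,190:360],None,fx=4,fy=3.2))
E
```

```text
time_s: 26.4
ee_pos: [0.4846, -0.0823, 0.0537]
tool_rot: [-2.13, -0.0, 0.1]
force: [0.0, -0.4, -2.1]
gripper_width: 0.0374
(array([ 0.486, -0.098,  0.063]), array([ 0.488, -0.12 ,  0.003]), np.float64(57.829104610095385), np.float64(1.6690860076393084)) [ 0.005 -0.372 -2.14 ] [-1.162 -0.046 -0.009]
```

View pics/w27c.png

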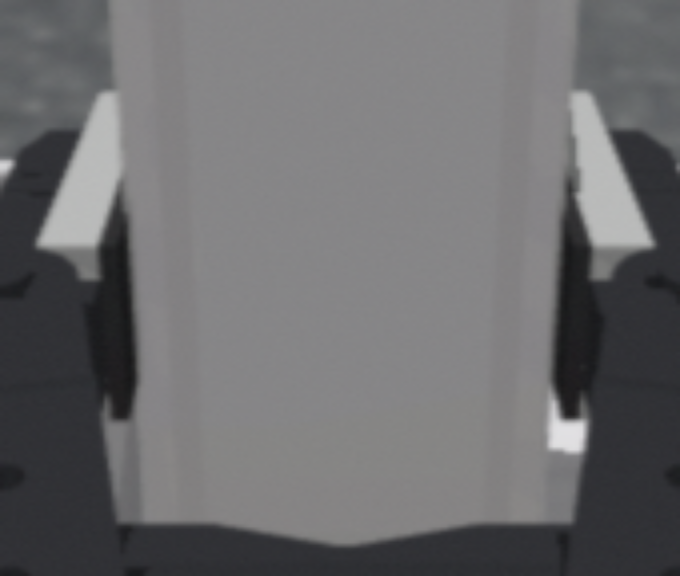

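View pics/s27.png

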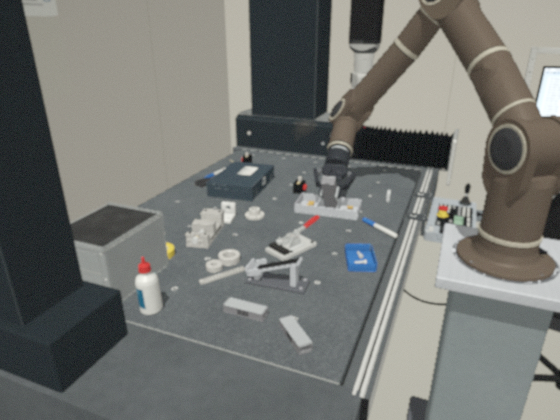

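```bash
python3 -m creep '{"grip":[1,1,1,1],"slide":[[0,1.3,-0.5],[0,2.4,-2.3],[0,3.4,-4],[0,3.9,-4.8]],"turn":[[0,0,0],[0,0,0],[0,0,0],[0,0,0]]}'; python3 -m creep '{"grip":[1,1],"slide":[[0,0.8,-1.3],[0,1.6,-2.6]],"turn":[[0,0,0],[0,0,0]]}'; python3 - <<'E'
from h import *
print(shaker_now(),manip.read_state()['force'],manip.read_state()['moment'])
E
```

```text
time_s: 26.9
ee_pos: [0.4853, -0.0886, 0.053]
tool_rot: [-2.13, -0.001, 0.099]
force: [-0.9, 2.3, 0.3]
gripper_width: 0.0373
time_s: 27.1
ee_pos: [0.4856, -0.0918, 0.0531]
tool_rot: [-2.13, -0.001, 0.099]
force: [1.3, 1.3, -0.0]
gripper_width: 0.0376
(array([ 0.487, -0.108,  0.063]), array([ 0.489, -0.129,  0.002]), np.float64(57.827990034209215), np.float64(1.668776181402775)) [ 1.329  1.334 -0.045] [-0.816 -0.093  0.012]
```

```bash
python3 - <<'E'
from h import *
s=snap('side','s28.png')
a=cv2.imread('pics/s25.png');b=cv2.imread('pics/s28.png')
cv2.imwrite('pics/s28c.png',cv2.resize(np.vstack([a[185:225,290:370],b[185:225,290:370]]),None,fx=7,fy=7,interpolation=cv2.INTER_CUBIC))
E
```

```text
(no output)
```

View pics/s28c.png

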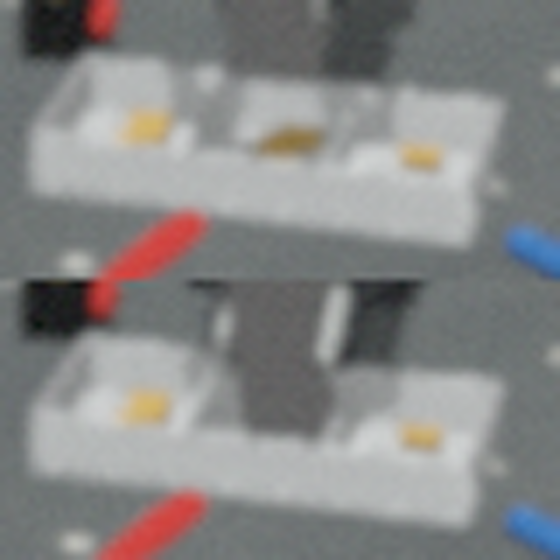

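```bash
python3 -m creep '{"grip":[1,1,1],"slide":[[0,0.8,-1.3],[0,1.6,-2.6],[0,2.1,-3.4]],"turn":[[0,0,0],[0,0,0],[0,0,0]]}'; python3 - <<'E'
from h import *
print(shaker_now(),manip.read_state()['force'],manip.read_state()['moment'])
s=snap('side','s29.png')
b=cv2.imread('pics/s29.png')
cv2.imwrite('pics/s29c.png',cv2.resize(b[185:225,290:370],None,fx=7,fy=7,interpolation=cv2.INTER_CUBIC))
snap('wrist','w29.png')
b=cv2.imread('pics/w29.png');cv2.imwrite('pics/w29c.png',cv2.resize(b[240:420,190:360],None,fx=4,fy=3.2))
E
```

```text
time_s: 27.45
ee_pos: [0.486, -0.0962, 0.0531]
tool_rot: [-2.13, -0.001, 0.099]
force: [-0.4, 1.9, -0.8]
gripper_width: 0.0375
(array([ 0.488, -0.112,  0.063]), array([ 0.49 , -0.134,  0.002]), np.float64(57.82153649634862), np.float64(1.6683721776899636)) [-0.381  1.892 -0.806] [-0.755 -0.117 -0.002]
```

View pics/s29c.png

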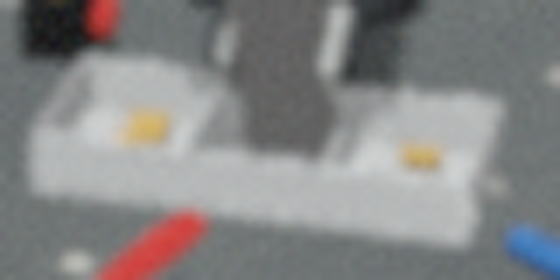

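View pics/w29c.png

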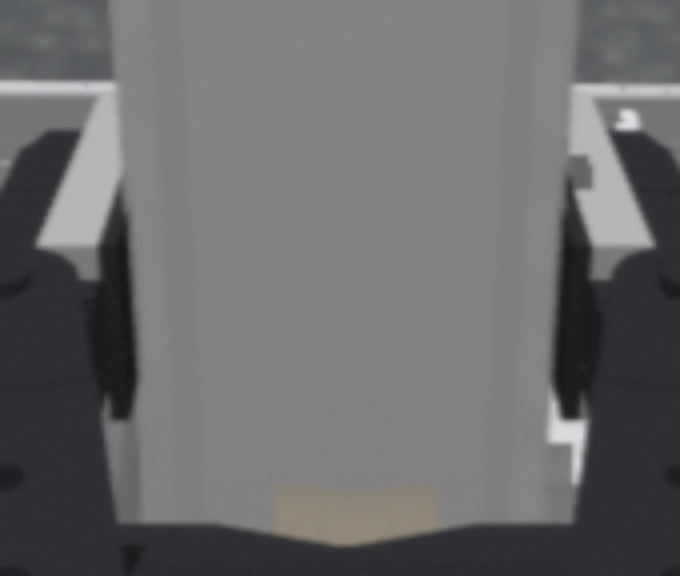

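```bash
cat >> h.py <<'E'
def lippose(xy,z,tip):
    S=shk(HD,np.radians(tip)); mid=np.array([*xy,z])-S.apply([-.063,0,-.014]); Rt=S*REL.inv(); return mid-Rt.apply(GO),Rt
E
python3 - <<'E'
from h import *
m=shaker_now()[1]
for z,t in [(.004,50),(.006,42),(.010,34),(.016,26),(.024,18),(.032,10),(.042,2),(.05,-6)]:
    p,Rt=lippose(m[:2],z,t); to(p,Rt)
E
```

```text
from [ 0.486 -0.096  0.053] [-2.13  -0.001  0.099] t 27.55
slide [ 0.14  -0.554  7.441] turn [-7.813 -0.025  0.13 ]
from [ 0.486 -0.096  0.053] [-2.13  -0.001  0.099] t 27.55
slide [ 0.165  0.192 14.88 ] turn [-15.813  -0.042   0.159]
from [ 0.486 -0.096  0.053] [-2.13  -0.001  0.099] t 27.55
slide [ 0.186  0.402 20.836] turn [-23.813  -0.058   0.189]
from [ 0.486 -0.096  0.053] [-2.13  -0.001  0.099] t 27.55
slide [ 0.203  0.007 25.15 ] turn [-31.813  -0.075   0.217]
from [ 0.486 -0.096  0.053] [-2.13  -0.001  0.099] t 27.55
slide [ 0.215 -1.086 27.678] turn [-39.813  -0.092   0.246]
from [ 0.486 -0.096  0.053] [-2.13  -0.001  0.099] t 27.55
slide [ 0.222 -1.291 29.348] turn [-47.813  -0.108   0.274]
from [ 0.486 -0.096  0.053] [-2.13  -0.001  0.099] t 27.55
slide [ 0.224 -2.433 28.984] turn [-55.813  -0.125   0.302]
from [ 0.486 -0.096  0.053] [-2.13  -0.001  0.099] t 27.55
slide [ 0.219 -1.263 28.612] turn [-63.813  -0.141   0.329]
```

```bash
python3 -m creep '{"grip":[1,1,1,1,1,1,1,1],"slide":[[0,-0.5,7.4],[0,0.2,14.9],[0,0.4,20.8],[0,0,25],[0,-1,27.7],[0,-1.3,29.3],[0,-2.4,29],[0,-1.3,28.6]],"turn":[[-8,0,0],[-16,0,0],[-24,0,0],[-32,0,0],[-40,0,0],[-48,0,0],[-56,0,0],[-64,0,0]]}'; python3 -m creep '{"grip":[1,1,1,1],"slide":[[0,0,-15],[0,0,-35],[0,-10,-55],[0,-20,-60]],"turn":[[-5,0,0],[-10,0,0],[-15,0,0],[-15,0,0]]}'; python3 - <<'E'
from h import *
print(shaker_now())
snap('wrist','w30.png');snap('side','s30.png')
E
```

```text
time_s: 28.35
ee_pos: [0.4836, -0.071, 0.0396]
tool_rot: [3.059, -0.001, 0.099]
force: [-0.5, -0.2, -2.8]
gripper_width: 0.0375
time_s: 28.75
ee_pos: [0.4821, -0.0419, 0.0987]
tool_rot: [2.797, -0.003, 0.106]
force: [1.3, 1.0, -1.1]
gripper_width: 0.0375
(array([ 0.482, -0.036,  0.116]), array([ 0.488, -0.1  ,  0.124]), np.float64(-19.88256883464937), np.float64(1.674229333760772))
```

View pics/w30.png

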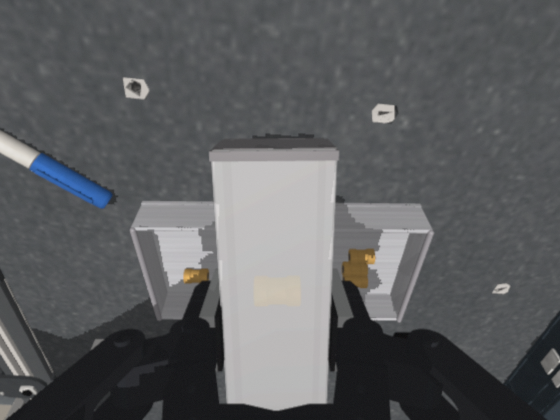

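```bash
python3 - <<'E'
from h import *
snap('wrist','w31.png');snap('side','s31.png')
b=cv2.imread('pics/w31.png');c=cv2.imread('pics/s31.png')
x=cv2.resize(b[190:330,120:440],None,fx=2.3,fy=2.3,interpolation=cv2.INTER_CUBIC);y=cv2.resize(c[185:230,290:374],None,fx=6,fy=6,interpolation=cv2.INTER_CUBIC)
w=np.zeros((x.shape[0]+y.shape[0],x.shape[1],3),np.uint8);w[:x.shape[0]]=x;w[x.shape[0]:,:y.shape[1]]=y;cv2.imwrite('pics/c31.png',w)
E
```

```text
(no output)
```

View pics/c31.png

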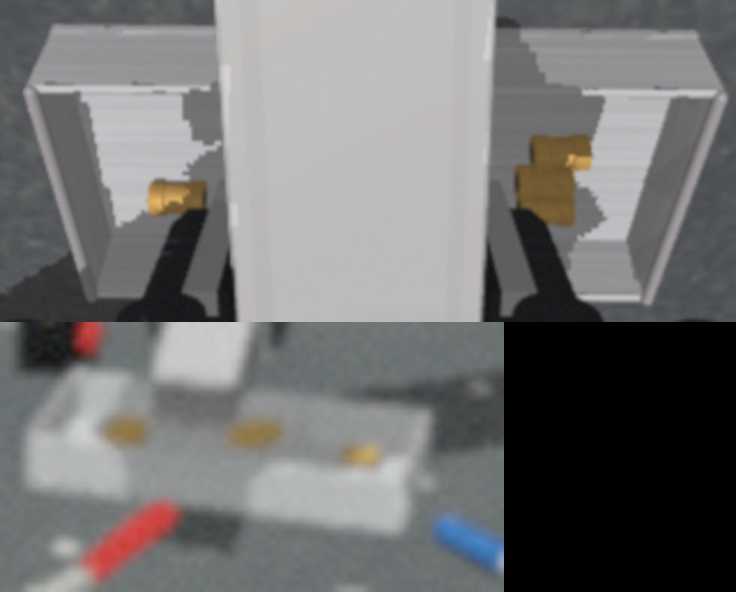

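One bush was scooped back into the shaker, seen at (277,291), and the tray did not move. Now I'll pour it into the near compartment.

```bash
python3 - <<'E'
from h import *
p,Rt=pour(-1,-10,.015,.09); to(p,Rt)
E
```

```text
from [ 0.481 -0.047  0.097] [2.799 0.    0.098] t 28.95
slide [-57.903 -13.29   19.258] turn [ 9.788 -0.242  0.108]
```

```bash
python3 -m creep '{"grip":[1,1,1,1,1],"slide":[[-14,-4,0],[-35,-10,2],[-50,-13,10],[-58,-13,19],[-58,-13,19]],"turn":[[0,0,0],[2,0,0],[6,0,0],[10,0,0],[10,0,0]]}'; python3 - <<'E'
from h import *
print(shaker_now())
s=snap('wrist','w32.png')
p,Rt=pour(-1,45,.015,.042); to(p,Rt)
E
```

```text
time_s: 29.45
ee_pos: [0.4199, -0.0515, 0.074]
tool_rot: [2.974, 0.003, 0.088]
force: [-0.7, -0.4, -1.9]
gripper_width: 0.0371
(array([ 0.42 , -0.049,  0.092]), array([ 0.426, -0.113,  0.089]), np.float64(-9.72297595662924), np.float64(1.65856929926323))
from [ 0.421 -0.05   0.074] [2.973 0.002 0.09 ] t 29.5
slide [ 1.554 11.471 -7.219] turn [54.817 -0.149 -0.448]
```

View pics/w32.png

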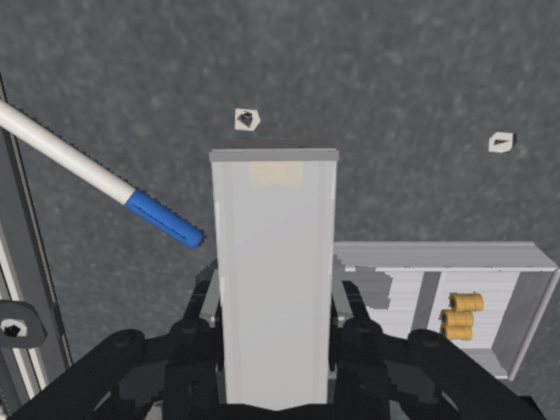

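One bush shows at the closed end, (275,174). The far compartment still holds three. Next I tip to 45 degrees, then to 58 with a shake.

```bash
python3 -m creep '{"grip":[1,1,1,1,1,1,1,1],"slide":[[1,2,2],[1.5,3,6],[1.5,4,8],[1.5,6,8],[1.5,9,4],[1.5,11,-2],[1.5,11.5,-7],[1.5,11.5,-7]],"turn":[[8,0,0],[16,0,0],[24,0,0],[32,0,0],[40,0,0],[48,0,0],[55,0,-0.4],[55,0,-0.4]]}'; python3 -m creep '{"grip":[1,1,1,1,1,1,1,1],"slide":[[0,0,-8],[0,-1,-14],[0,9,-14],[0,-9,-14],[0,9,-14],[0,-9,-14],[0,-1,-14],[0,-1,-14]],"turn":[[7,0,0],[13,0,0],[13,0,0],[13,0,0],[13,0,0],[13,0,0],[13,0,0],[13,0,0]]}'; python3 - <<'E'
from h import *
print(shaker_now())
E
python3 -m creep '{"grip":[1,1,1,1,1,1,1,1],"slide":[[0,-5,-6],[0,-8,-10],[0,-10,-14],[0,-10,-14],[0,-8,-8],[0,-6,0],[0,-4,10],[0,-3,20]],"turn":[[-8,0,0],[-16,0,0],[-24,0,0],[-32,0,0],[-40,0,0],[-48,0,0],[-56,0,0],[-64,0,0]]}'; python3 -m creep '{"grip":[1,1,1,1,1],"slide":[[0,0,-10],[0,0,-25],[0,0,-40],[0,0,-60],[0,0,-70]],"turn":[[-6,0,0],[-13,0,0],[-17,0,0],[-17,0,0],[-17,0,0]]}';python3 - <<'E'
from h import *
print(shaker_now())
s=snap('wrist','w33.png');snap('side','s33.png')
E
```

```text
time_s: 30.3
ee_pos: [0.4234, -0.0645, 0.0805]
tool_rot: [-2.347, 0.004, 0.089]
force: [-0.9, -0.6, -3.0]
gripper_width: 0.0374
time_s: 31.1
ee_pos: [0.4245, -0.0737, 0.091]
tool_rot: [-2.123, 0.004, 0.09]
force: [-0.2, -0.7, -2.1]
gripper_width: 0.0372
(array([ 0.426, -0.089,  0.101]), array([ 0.428, -0.111,  0.04 ]), np.float64(58.19450971574041), np.float64(1.652935755394743))
time_s: 31.9
ee_pos: [0.4221, -0.0572, 0.085]
tool_rot: [3.082, 0.007, 0.09]
force: [-0.2, -0.7, -2.5]
gripper_width: 0.0371
time_s: 32.4
ee_pos: [0.4226, -0.0516, 0.1561]
tool_rot: [2.786, 0.005, 0.093]
force: [0.7, -0.2, -2.5]
gripper_width: 0.0369
(array([ 0.422, -0.045,  0.174]), array([ 0.428, -0.109,  0.182]), np.float64(-20.50820961034863), np.float64(1.6643347599380767))
```

View pics/w33.png

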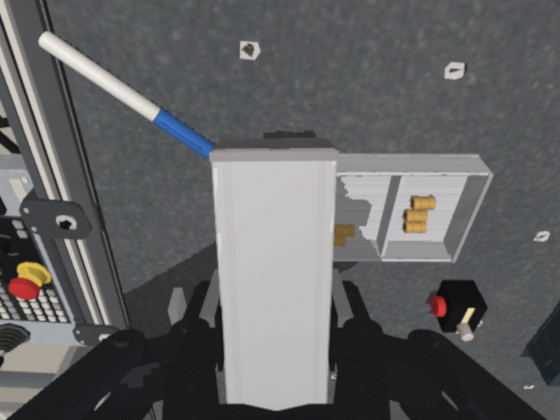

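View pics/s33.png

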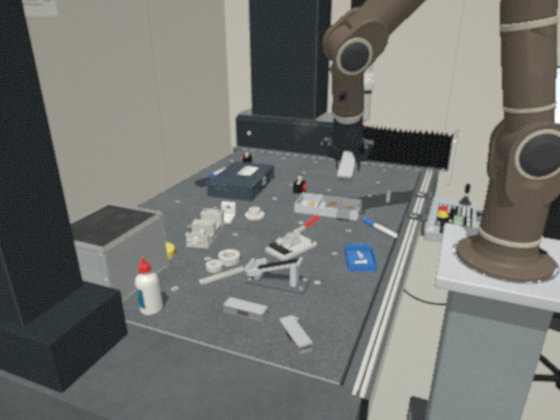

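```bash
python3 - <<'E'
from h import *
to([.489,.323,.205],rpy(2.784,.004,-1.502))
E
```

```text
from [ 0.423 -0.053  0.156] [2.787 0.003 0.09 ] t 32.5
slide [  99.444 -328.103 -174.235] turn [  0.225 -31.849  85.484]
```

```bash
python3 -m creep '{"grip":[1,1,1,1,1,1,1,1],"slide":[[6,-20,-25],[16,-52,-45],[28,-90,-62],[40,-130,-80],[52,-170,-100],[64,-210,-120],[76,-250,-140],[87,-288,-158]],"turn":[[0,-1.8,5],[0,-5,13],[0,-8.3,22],[0,-11.5,31],[0,-14.6,39],[0,-17.7,47.5],[0,-21,56],[0,-24,64.5]]}'; python3 - <<'E'
from h import *
to([.489,.323,.205],rpy(2.784,.004,-1.502))
E
```

```text
time_s: 33.3
ee_pos: [0.4812, 0.2799, 0.2026]
tool_rot: [2.781, 0.002, -1.06]
force: [1.2, 0.9, -1.4]
gripper_width: 0.0373
from [0.481 0.28  0.203] [ 2.781  0.002 -1.06 ] t 33.3
slide [-33.792 -25.22  -12.01 ] turn [ 0.236 -8.973 23.668]
```

```bash
python3 -m creep '{"grip":[1,1,1,1,1,1],"slide":[[-12,-9,-4],[-23,-17,-8],[-31,-23,-11],[-34,-25,-12],[-34,-25,-12],[-34,-25,-12]],"turn":[[0,-3,8],[0,-6,16],[0,-8,21.5],[0,-9,23.7],[0,-9,23.7],[0,-9,23.7]]}'; python3 - <<'E'
from h import *
s=snap('wrist','w34.png');snap('top','t34.png')
b=cv2.imread('pics/t34.png');cv2.imwrite('pics/t34c.png',cv2.resize(b[170:285,300:430],None,fx=5,fy=5,interpolation=cv2.INTER_CUBIC))
R0=rpy(2.784,.004,-1.502)
to(np.array([.4787,.3228,.0456])-R0.apply([0,0,.040]),R0)
E
```

```text
time_s: 33.9
ee_pos: [0.489, 0.322, 0.2042]
tool_rot: [2.779, 0.002, -1.503]
force: [0.1, -0.1, -0.9]
gripper_width: 0.0375
from [0.489 0.323 0.205] [ 2.78   0.003 -1.502] t 34.0
slide [ -0.455 -46.783 112.297] turn [ 0.251 -0.05  -0.041]
```

View pics/t34c.png

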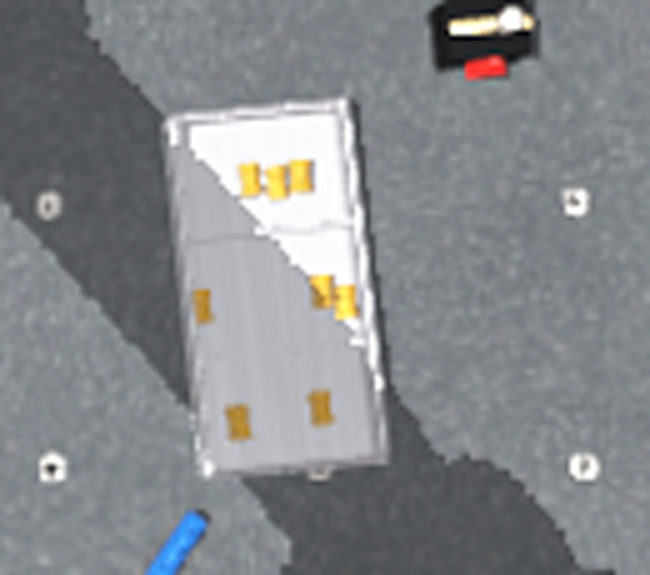

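View pics/w34.png

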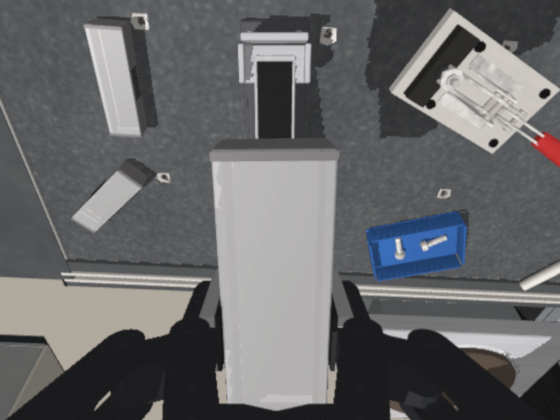

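All eight are accounted for in the crop: three far, three middle and two near. The shaker is empty. Now I seat it.

```bash
python3 -m creep '{"grip":[1,1,1,1,1,1],"slide":[[0,-12,28],[0,-24,56],[0,-36,86],[-0.5,-45,108],[-0.5,-47,112],[-0.5,-47,112]],"turn":[[0,0,0],[0,0,0],[0,0,0],[0,0,0],[0,0,0],[0,0,0]]}'; python3 - <<'E'
from h import *
s=snap('wrist','w35.png')
R0=rpy(2.784,.004,-1.502)
to(np.array([.4787,.3228,.0456]),R0)
E
```

```text
time_s: 34.6
ee_pos: [0.4927, 0.3234, 0.0829]
tool_rot: [2.778, 0.002, -1.502]
force: [0.5, -0.0, -1.2]
gripper_width: 0.0374
from [0.493 0.324 0.084] [ 2.78   0.003 -1.502] t 34.65
slide [ 0.084  0.201 41.091] turn [ 0.222 -0.04  -0.025]
```

View pics/w35.png

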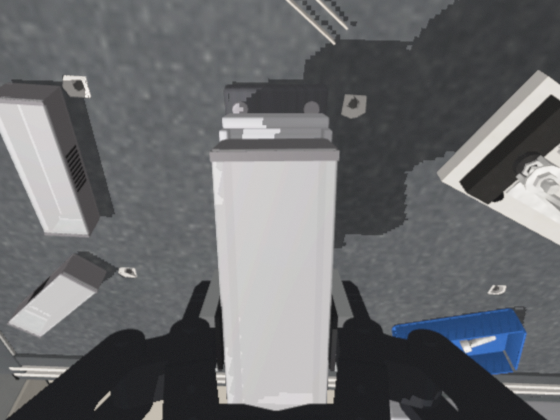

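```bash
python3 -m creep '{"grip":[1,1,1,1,1,1],"slide":[[0,2.5,12],[0,2.5,24],[0,2.5,33],[0,2.5,38],[0,2.5,39],[0,2.5,39]],"turn":[[0,0,0],[0,0,0],[0,0,0],[0,0,0],[0,0,0],[0,0,0]]}';  python3 - <<'E'
from h import *
s=snap('wrist','w36.png');snap('side','s36.png')
R0=rpy(2.784,.004,-1.502)
to(np.array([.4787,.3228,.0456]),R0)
b=cv2.imread('pics/s36.png');cv2.imwrite('pics/s36c.png',cv2.resize(b[220:300,220:330],None,fx=6,fy=6,interpolation=cv2.INTER_CUBIC))
E
```

```text
time_s: 35.25
ee_pos: [0.4773, 0.3227, 0.0483]
tool_rot: [2.78, 0.003, -1.502]
force: [0.1, -0.1, -1.8]
gripper_width: 0.0375
from [0.478 0.323 0.049] [ 2.781  0.003 -1.502] t 35.35
slide [ 0.176 -2.056  2.493] turn [ 0.188 -0.023 -0.028]
```

View pics/w36.png

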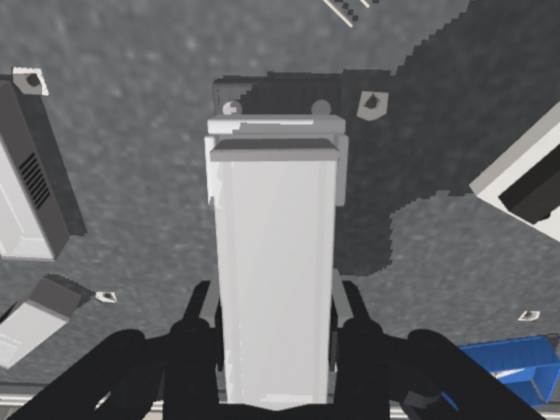

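```bash
python3 -m creep '{"grip":[1,1,1],"slide":[[0,0,1.5],[0,0,2],[0,0,2]],"turn":[[0,0,0],[0,0,0],[0,0,0]]}'; python3 -m creep '{"grip":[1,1,1],"slide":[[0,0,0.8],[0,0,0.8],[0,0,0.8]],"turn":[[0,0,0],[0,0,0],[0,0,0]]}'
```

```text
time_s: 35.65
ee_pos: [0.477, 0.3229, 0.0468]
tool_rot: [2.781, 0.004, -1.502]
force: [0.4, -0.1, -1.1]
gripper_width: 0.0372
time_s: 35.95
ee_pos: [0.4769, 0.3229, 0.0465]
tool_rot: [2.781, 0.004, -1.502]
force: [-0.8, -0.6, 3.2]
gripper_width: 0.0373
```

```bash
python3 -m creep '{"grip":[1,1,1],"slide":[[0,-1,-0.3],[0,-2,-0.3],[0,-2,-0.3]],"turn":[[0,0,0],[0,0,0],[0,0,0]]}'; python3 -m creep '{"grip":[0.5,0.2,0,0,0,0,0,0],"slide":[[0,0,0],[0,0,0],[0,0,0],[0,0,0],[0,0,0],[0,0,0],[0,0,0],[0,0,0]],"turn":[[0,0,0],[0,0,0],[0,0,0],[0,0,0],[0,0,0],[0,0,0],[0,0,0],[0,0,0]]}';  python3 - <<'E'
from h import *
s=snap('wrist','w37.png')
E
```

```text
time_s: 36.25
ee_pos: [0.479, 0.323, 0.0458]
tool_rot: [2.781, 0.004, -1.503]
force: [0.3, -0.1, -0.5]
gripper_width: 0.0374
time_s: 37.05
ee_pos: [0.479, 0.323, 0.0458]
tool_rot: [2.781, 0.004, -1.502]
force: [0.9, 0.4, 0.2]
gripper_width: 0.0854
```

View pics/w37.png

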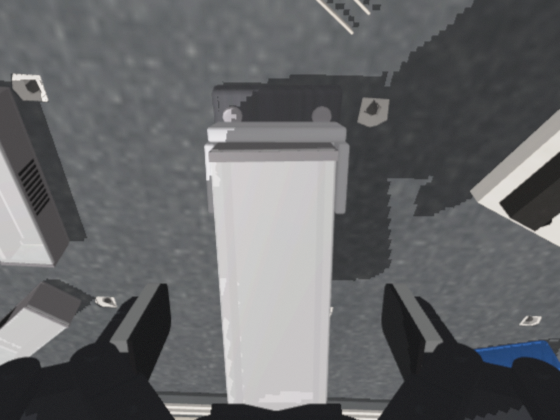

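```bash
python3 -m creep '{"grip":[0,0,0,0,0,0,0],"slide":[[0,0,-10],[0,0,-30],[0,0,-55],[0,0,-85],[0,0,-110],[0,0,-130],[0,0,-130]],"turn":[[0,0,0],[0,0,0],[0,0,0],[0,0,0],[0,0,0],[0,0,0],[0,0,0]]}';  python3 - <<'E'
from h import *
s=snap('wrist','w38.png');snap('side','s38.png');t=snap('top','t38.png')
b=cv2.imread('pics/s38.png');cv2.imwrite('pics/s38c.png',cv2.resize(b[220:300,220:330],None,fx=6,fy=6,interpolation=cv2.INTER_CUBIC))
b=cv2.imread('pics/t38.png');cv2.imwrite('pics/t38c.png',cv2.resize(b[170:285,300:430],None,fx=5,fy=5,interpolation=cv2.INTER_CUBIC))
E
```

```text
time_s: 37.8
ee_pos: [0.5272, 0.3261, 0.1709]
tool_rot: [2.787, 0.006, -1.503]
force: [1.0, -0.2, 0.2]
gripper_width: 0.0858
```

View pics/w38.png

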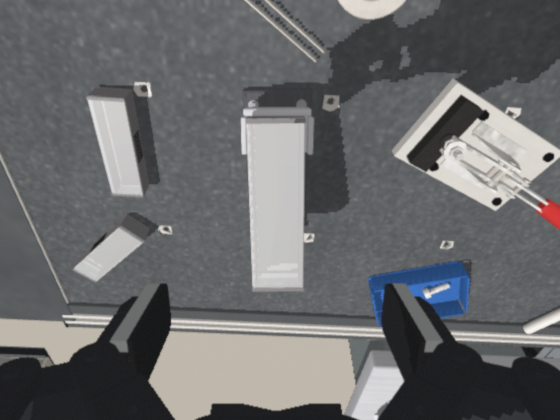

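View pics/s38c.png

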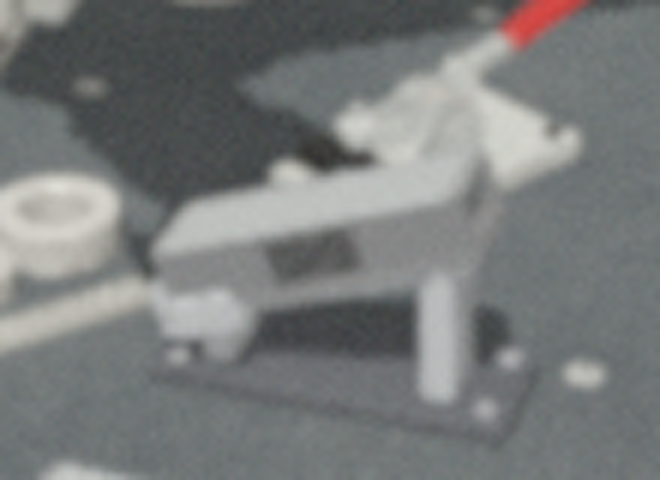

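View pics/t38c.png

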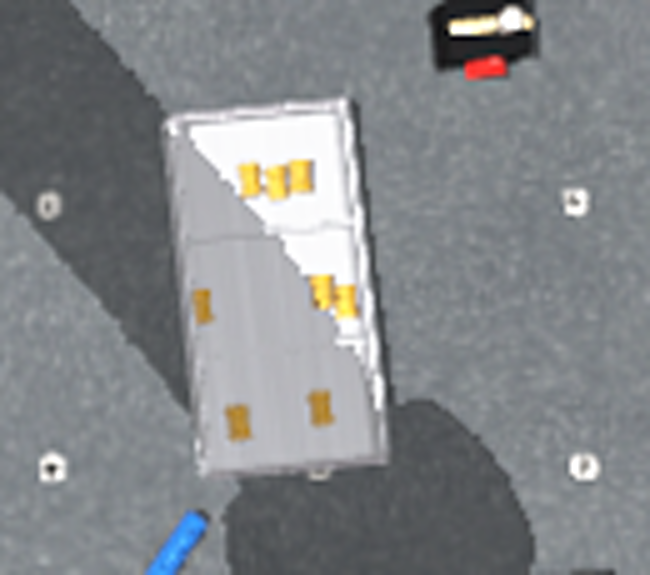

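The shaker sits as before: its corners at (247,117), (305,116) and (252–303,290) match the first close view. The bushes are 3/3/2 and the gripper is clear, so I hand in.

```bash
python3 -c "
from cell import manip
print(manip.hand_in(), manip.read_state()['time_s'])"
```

```text
the job is handed in; nothing more can be done
the job is handed in; nothing more can be done
```

I took the shaker off its rest with all eight bushes in it and spread them over the tray. It went back on its rest empty, and I handed in with the clock at about 38 s. No verdict was reported.

- **Pouring:** The far compartment got three bushes, but the middle one got four. The fourth lay hidden from the wrist camera behind the near wall, so I only found it in a top view.
- **Correction:** I poured the last bush into the near compartment. I then lowered the shaker's lip into the middle compartment, scooped one bush back into the shaker and poured it into the near compartment. The gripper was kept away from the bushes throughout; this was not measured separately.
- **Last checks:** The top picture shows three bushes in the far compartment, three in the middle and two in the near one, with none beside the tray. The tray showed no visible shift in the side and top pictures.
- **Shaker and gripper:** The shaker lies between the cheeks against the stop, and its corners in the wrist view are within about 2 px of the first picture. The gripper is open and well clear. No final check failed.

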